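# Set up the gel caster: seat the tray, wedge the deck level and hold it

## Task

Get the gel caster ready for a colleague to pour. Turn the orange gel tray so that its two open ends are closed off by the blue end gates and set it down flat between them on the white deck; then lay the green wedge flat in the guide rails of the base plate, tip first, and push it under the free edge of the deck until the deck just lifts off its rests and stands level (the broad white line on the wedge is then at the deck's edge). Finish while still holding the wedge by its black handle so that it cannot creep back: the wedge alone carries the deck, and the things standing around stay where they are.

Things in the scene. Friction and masses are not known exactly. Their poses are not given: they have to be found in the camera images.
- caster: Gel caster's dark grey base plate, fixed to the bench, 130 mm (x) by 290 mm (y), 11 mm high. Origin on the bench; the plate spans y -105 to +185 mm. The white deck hinges at the -y end; the wedge guide opens at the +y end: two rails 35 mm apart, tops 19.5 mm above the bench, straight along x = 0 from y = -10 to +150 mm, flaring outwards from there to y = 183 mm.
- way_mouth (a point): On the steel wear strip between the rails (part caster_c0), on which the wedge slides (top 12 mm above the bench): middle of the open end of the guide, caster y = 183 mm; axes as the caster's. The wedge slides along -y from here.
- deck (a joint): Angle of the white deck (rad). 0: its free (+y) edge is down on two rests and it slopes down to that edge by 0.028 rad; 0.028: level; more: edge too high. Hinge line parallel to caster x, 36 mm above the bench at caster y = -88 mm. Plate 120 x 154 x 8 mm, top face 4 mm above the hinge line, about 0.6 kg; it falls back freely onto its rests.
- deck_seat (a point): The tray's place: on the deck's top, half-way between the two blue end gates (caster y = -8 mm); axes turn with the deck (y from gate to gate, towards the free edge). About 38 mm above the bench when parked, 40 mm when level. Gates 96 mm wide (x), 8 mm thick, 24 mm high; inner faces 97 mm apart (y = -48.5 and +48.5 mm), bevelled at the top; the sides (x) are open.
- deck_edge (a point): Middle of the lower edge of the deck's free (+y) end, 160 mm from the hinge line (caster y = 72 mm). No gate or part of the deck reaches beyond it.
- roller (a point): Steel roller fixed under the deck at x = 0, 140 mm from the hinge line (caster y = 52 mm), 12 mm in diameter; the point is its centre. The wedge lifts the deck by it. Its underside is 8 mm above the wear strip when the deck is parked, 12 mm when level.
- tray_mid (a point): Centre of the orange gel tray, a loose trough 56 mm wide (x), 90 mm long (y), 22 mm high, 0.09 kg: 5 mm floor and 5 mm side walls along y, open at both y ends, which are alike. The point is 11 mm above its underside. Starts flat on the bench on the robot's right, crosswise to its place. Grip it across the side walls (56 mm).
- tray: The same orange gel tray; origin at the centre of its underside, axes as above.
- wedge_grip (a point): Centre of the upright black handle of the green wedge: 16 mm thick (x), 28 mm long (y), top 61 mm above the wedge's underside; this point is 40 mm above the underside. Starts flat on the bench on the robot's left. Axes are the wedge's: the tip lies 120 mm along -y, the tail 20 mm along +y.
- wedge: Green wedge, loose, 0.12 kg, 140 mm (y) by 30 mm (x); origin at the centre of its underside. Tip (y = -70 mm) 4 mm thick; top rises 1 in 7 to 18 mm at y = +28 mm, then flat. In the guide its axes match the caster's. It meets the roller with its origin at caster y = 94 mm; deck level at 66 mm; 10 mm of travel = 0.0102 rad of deck. Takes 4 to 7 N to push, stays by friction.
- wedge_mark (a point): Middle of the broad white line across the wedge's top, 75.5 mm from the tip (wedge y = +5.5 mm). The deck is level when this line is right under the deck's free edge.
- comb: Bystander: off-white gel comb lying on the bench behind the tray, 78 by 30 by 9 mm.
- stain: Bystander: small blue dropper bottle standing in front of the caster, 36 mm across, 93 mm high.
- timer: Bystander: white lab timer behind the caster, 48 by 70 by 56 mm.
- agarose_bottle: Bystander: white bottle behind the caster on the left, 60 mm across, 177 mm high.
Mind the look-alikes: they are no part of the job. There is more than one size of the wedge; the one meant has the size given above.

How it is judged (in metres and radians):
On the way, in this order (a step that is already met when the one before it is completed fails the run):
1. the tray sits flat between the end gates, let go, while the deck still lies on its rests (x of tray_mid in the frame of deck_seat between -0.015 and 0.015 m and y of tray_mid in the frame of deck_seat between -0.005 and 0.005 m and z of tray_mid in the frame of deck_seat below 0.0135 m and angle between the y axis of tray and the y axis of deck_seat, either way round below 0.12 rad and contact force between tray and the fingers below 0.1 N and value of joint deck below 0.005 rad), for 0.2 s.
2. the wedge, flat in the guide, has lifted the deck off its rests (value of joint deck above 0.008 rad and contact force between wedge and deck above 0.5 N), for 0.1 s.
At the end, for the whole second after the job is handed in: Tray flat between the gates (within 15 mm across, 5 mm along). Deck off its rests and level within 0.010 rad, carried by the wedge (over 1 N), which lies flat on the guide's strip (over 0.5 N), at rest and gripped by the fingers (over 2 N); the robot touches nothing else; bystanders unmoved (x of tray_mid in the frame of deck_seat between -0.015 and 0.015 m and y of tray_mid in the frame of deck_seat between -0.005 and 0.005 m and z of tray_mid in the frame of deck_seat below 0.0135 m and angle between the y axis of tray and the y axis of deck_seat, either way round below 0.12 rad and value of joint deck between 0.018 and 0.038 rad and contact force between wedge and deck above 1 N and contact force between wedge and caster_c0 above 0.5 N and angle between wedge's own z axis and vertical below 0.04 rad and angle between the y axis of wedge and the y axis of caster, either way round below 0.15 rad and contact force between the fingers and wedge above 2 N and contact force between the arm and caster below 0.5 N and contact force between each of the arm, the fingers and tray below 0.3 N and contact force between the fingers and deck below 0.5 N and linear speed of wedge below 0.01 m/s); the arm keeps its last pose, push and grip.
It fails at once if a bystander is moved more than 30 mm or knocked over (distance of any of comb, stain, timer, agarose_bottle from where it was at the start of the episode above 0.03 m or angle between any of stain, agarose_bottle's own z axis and vertical above 0.5 rad).
It fails at once if the deck is thrown up far past level (value of joint deck above 0.1 rad).
It also fails if it takes over 64 s, if anything falls off the work surface, if the arm or the gripper's body presses on something with over 40 N, if the wrist force passes 120 N, or if a joint passes its speed limit or range.

## Robot

A 6-joint arm with a two-finger parallel gripper is mounted at the origin on a cart in front of the work surface, level with it; the furniture and walls round the work are solid. World frame = base frame: x ahead of the robot, y to its left, z up, the work surface at z = 0. Lengths are in m, angles in degrees, forces in N, time in s.
With the tool pointing down it reaches from about 0.35 to 0.875 m from the base axis. Payload 4.2 kg.
Tool frame: the origin (TCP) lies midway between the tips of the shut fingers; the grasp point (between the pads) lies 19 mm behind it; x points along the fingers, y is the direction in which the jaws open and shut, and the axes are right-handed (so a half turn about x gives the same grasp; the last joint's range is limited). The gripper opens to 87 mm and grips with 3 to 60 N. Pads are 19 mm wide; open, the fingers measure 117 mm over their backs; the gripper's body (75 mm by 190 mm) begins 51 mm behind the grasp point.
Start: joints at [-55.543, 22.042, 0.453, 0, -68.411, -14.817], TCP at [0.21, -0.589, 0.223] pointing down, gripper open.
Joint ranges: [-179.83, 179.83], [-69.29, 118.12], [-61.27, 80.66], [-181.25, 117.63], [-171.15, -9.14], [-177.46, 177.46]. Speed limits (degrees/s): [159.86, 159.86, 180, 180, 180, 180].

## Interface

Orientations are given as a 3x3 rotation matrix whose columns are the frame's x, y, z axes.
In Python, from station import r gives the robot as it stands.
- The arm moves only by the tool play_rows, never from a script. Its argument "plan" is a list that holds one entry, the list of rows, each a list of 6 numbers: the shift along the tool's x, y, z in cm, then the turn, a rotation vector about the tool's x, y, z in units of 10 degrees (1.0 is 10 degrees). A call has 1 to 5 rows; each row is the pose to reach, as a shift and turn from the pose commanded when the call began, along the tool's axes at that moment; what a row does not reach only later rows make up. A row lasts 1/8 s, in which the tool goes at most 62.5 mm and 10.7 degrees, less where a joint would pass 70% of its speed; a pose out of reach is approached as far as the arm can. A call with a gripper value outside its range is refused whole. "hand" is the opening, from 0 (shut) to 1 (fully open), set as the call begins (left out, the last holds). The fingers move at their own pace and stop on an object; the grip force is fixed at half the most. Time passes only in rows, so rows that repeat a pose let the fingers close. It gives the time, the measured TCP pose, the force and the opening at its end, in the units of the state.
- r.sense(): the state, without advancing time (a new reading comes with each control period).
- r.capture(name): name is "scene" or "top"; returns (picture, depth): 400x640x3 uint8, blue, green, red; 400x640 float32, m along the optical axis (not along the pixel's ray), 0 where there is no reading.
- r.get_calibration(name): a dict with "vfov" (degrees; the focal length in pixels is half the picture's height over the tangent of half this angle, whatever the lens; pixels are square), "cx", "cy" (the principal point, pixels), "rvec" (rotation vector, rad) and "tvec" (3), from world to camera coordinates, as OpenCV has them. Camera axes: x right, y down, z forward; pixel columns grow to the right and rows downward; lengths in m; the calibration is good to about 2 mm. A picture is of the moment at which its call begins. get_calibration takes no time and is no camera call.
- r.finish_job(): hands the job in, once; it reports no verdict.
The state is a dict: "time_s": time; "joints": joint angles; "joint_velocities": joint speeds; "effort": joint torques, N m; "tcp_pos": TCP position; "ee_rot": TCP orientation; "wrist_force": force on the tool from outside, world axes, zero at the start; "moment": the same for the moment, N m; "gripper_width": opening from 0.0 (shut) to 1.0 (fully open).
Only numpy, scipy, OpenCV 4.12 (cv2) and the standard library are available. Lean on these libraries where they do the work, as an engineer would, in place of code of your own. Each camera call takes 0.05 s, during which the arm holds its last target.

## Working session

There is one attempt and no reset: what is moved stays moved. The work goes in short steps, Python scripts to look and compute and a tool call to move; the robot and the scene stay as the last step left them, time stands still between calls to the robot, and variables do not carry over. Pictures are saved under pics/ and viewed, and the job is handed in when it is done.

Besides the shell and the picture viewer there is one more tool, called by a JSON object that holds its "api" and its "payload", one argument or row to a line. play_rows: Moves the arm, as the interface text tells. Its arguments: {"type":"object","properties":{"plan":{"type":"array","items":{"type":"array","items":{"type":"array","items":{"type":"number"}}}},"hand":{"type":"number"}},"required":["plan"]}

```bash
ls; mkdir -p pics; cat > h.py <<'E'
import numpy as np, cv2, pickle
from station import r
def cal(n):
    c=r.get_calibration(n); f=200/np.tan(np.radians(c['vfov'])/2)
    R,_=cv2.Rodrigues(np.array(c['rvec'],float)); t=np.array(c['tvec'],float).reshape(3)
    return c,f,R,t
def cap(n,fn):
    p,d=r.capture(n); cv2.imwrite('pics/'+fn+'.png',p); np.savez('pics/'+fn+'.npz',p=p,d=d); return p,d
def plane(n,uv,z):
    c,f,R,t=cal(n); C=-R.T@t; uv=np.atleast_2d(uv).astype(float)
    ray=np.c_[(uv[:,0]-c['cx'])/f,(uv[:,1]-c['cy'])/f,np.ones(len(uv))]@R
    s=(z-C[2])/ray[:,2]; return C+ray*s[:,None]
def depthpts(n,d):
    c,f,R,t=cal(n); v,u=np.mgrid[0:d.shape[0],0:d.shape[1]]
    P=np.stack([(u-c['cx'])/f*d,(v-c['cy'])/f*d,d],-1); return (P-t)@R
def proj(n,X):
    c,f,R,t=cal(n); P=np.atleast_2d(X)@R.T+t; return np.c_[P[:,0]/P[:,2]*f+c['cx'],P[:,1]/P[:,2]*f+c['cy']]
E
python3 - <<'E'
from h import *
for n in('scene','top'):
    cap(n,n+'0'); c,f,R,t=cal(n); print(n,c,f,-R.T@t)
print(r.sense())
E
```

```text
pics
scene {'vfov': 47.411014503652794, 'cx': 323.1105856872175, 'cy': 206.38775411616493, 'rvec': array([ 0.6049578 , -2.49957633,  1.33932329]), 'tvec': array([0.5517527 , 0.11037704, 1.50616365])} 455.49375521653826 [-0.08196574  1.30881804  0.93027955]
top {'vfov': 56.50075024943989, 'cx': 321.4193580324262, 'cy': 200.1045582278982, 'rvec': array([ 2.1437518 , -2.12231118,  0.18271161]), 'tvec': array([0.15045596, 0.54280519, 1.35948189])} 372.2122561196178 [0.30349401 0.15600367 1.43143974]
{'time_s': 0.1, 'joints': array([-5.55417020e+01,  2.20859449e+01,  3.88260452e-01, -2.33046865e-02,
       -6.84123743e+01, -1.48195394e+01]), 'joint_velocities': array([ 0.08018326, -0.05342925,  0.28778324,  0.04802196,  0.05984696,
       -0.048523  ]), 'effort': array([-3.16045771e-04, -3.91688383e+01,  1.87934893e+01,  4.23188657e+00,
        1.34717056e-02, -7.69988242e-05]), 'tcp_pos': array([ 0.20991297, -0.58812596,  0.22158299]), 'ee_rot': array([[-7.74981917e-04, -3.35946714e-01,  9.41880674e-01],
       [ 1.79781518e-03,  9.41878967e-01,  3.35947585e-01],
       [-9.99998084e-01,  1.95368068e-03, -1.25969064e-04]]), 'wrist_force': array([-0.45406074,  0.60827593,  0.15794752]), 'moment': array([-0.02140722, -0.03271674,  0.03149245]), 'gripper_width': 1.002338835978016}
```

View pics/scene0.png

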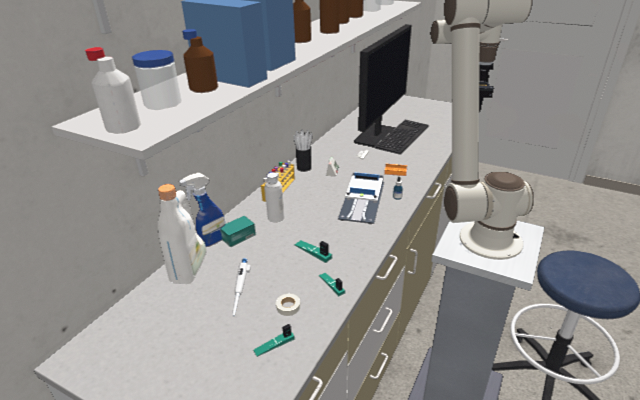

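View pics/top0.png

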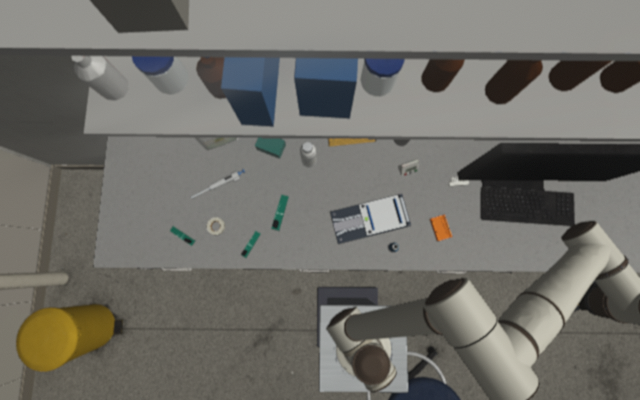

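The scene has three green wedges (scene px (313,250), (332,284), (275,341); top px (280,212), (251,243), (182,235)). There is one orange tray at top (441,228) and the caster at top (370,218). Next I'll measure the sizes.

```bash
python3 - <<'E'
from h import *
T=np.load('pics/top0.npz'); S=np.load('pics/scene0.npz')
def stats(n,I,lo,hi,z,minA):
    hsv=cv2.cvtColor(I['p'],cv2.COLOR_BGR2HSV); m=cv2.inRange(hsv,lo,hi)
    k,l,s,c=cv2.connectedComponentsWithStats(m)
    P=depthpts(n,I['d'])
    for i in range(1,k):
        if s[i,4]<minA: continue
        v,u=np.nonzero(l==i); W=plane(n,np.c_[u,v],z)
        q=cv2.minAreaRect(W[:,:2].astype(np.float32)*1000)
        print(n,c[i].round(1),s[i,4],'W',W.mean(0).round(3),'rect mm',np.round(q[0],1),np.round(q[1],1),round(q[2],1),'zdepth',np.percentile(P[l==i][:,2],[5,50,95]).round(3))
for n,I in(('top',T),('scene',S)):
    print('green');stats(n,I,(75,120,30),(95,255,255),0.01,40)
    print('orange');stats(n,I,(5,180,120),(15,255,255),0.011,60)
t=T['p'][130:280,150:480]; cv2.imwrite('pics/topcrop.png',cv2.resize(t,None,fx=2.4,fy=2.4,interpolation=cv2.INTER_CUBIC))
t=S['p'][140:360,220:430]; cv2.imwrite('pics/scenecrop.png',cv2.resize(t,None,fx=2.7,fy=2.7,interpolation=cv2.INTER_CUBIC))
E
```

```text
green
top [280.5 210.4] 178 W [0.506 0.313 0.01 ] rect mm [499.  315.9] [ 24.9 131.5] 75.7 zdepth [0.005 0.014 0.027]
top [181.2 234.6] 98 W [0.409 0.689 0.01 ] rect mm [405.7 685.5] [99.8 16.4] 58.0 zdepth [0.005 0.011 0.021]
top [253.9 238.2] 64 W [0.398 0.412 0.01 ] rect mm [397.5 412. ] [17.8 50.2] 60.8 zdepth [0.003 0.009 0.014]
top [247.3 249.6] 42 W [0.354 0.435 0.01 ] rect mm [351.6 438. ] [18.4 41.3] 60.8 zdepth [0.01  0.016 0.033]
orange
top [440.3 227.6] 294 W [ 0.445 -0.3    0.011] rect mm [ 445.4 -300.1] [82.  52.8] 16.3 zdepth [0.002 0.007 0.023]
green
scene [237.1 228.8] 499 W [0.781 0.334 0.01 ] rect mm [777.6 339.8] [126.2 116.1] 69.3 zdepth [0.014 0.05  0.054]
scene [313.6 250.7] 234 W [0.489 0.322 0.01 ] rect mm [490.5 317.4] [ 39.5 133.4] 75.8 zdepth [0.004 0.012 0.021]
scene [326.1 277.7] 72 W [0.394 0.416 0.01 ] rect mm [393.8 416.5] [21.8 42.5] 61.8 zdepth [0.002 0.007 0.011]
scene [336.1 288.5] 82 W [0.348 0.444 0.01 ] rect mm [347.9 440.2] [23.5 53.3] 61.8 zdepth [0.006 0.012 0.017]
scene [272.9 343.6] 292 W [0.402 0.693 0.01 ] rect mm [401.7 689.6] [107.   28.4] 60.3 zdepth [0.003 0.009 0.016]
orange
scene [395.1 169.4] 168 W [ 0.442 -0.298  0.011] rect mm [ 441.8 -299.5] [82.2 75.2] 16.9 zdepth [0.004 0.011 0.022]
```

View pics/topcrop.png

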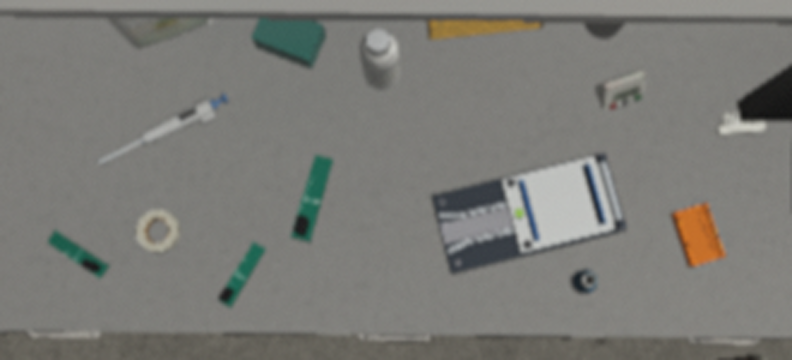

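View pics/scenecrop.png

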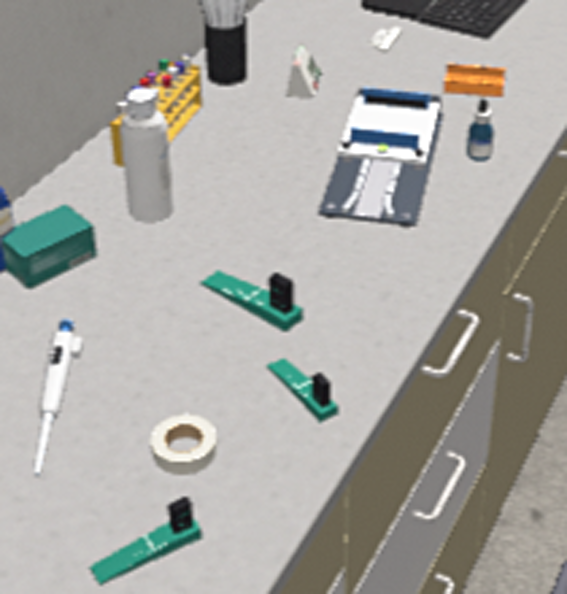

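The wedge at top (280,212) measures about 131–135 mm long and the other two about 100–105 mm, so it is the 140 mm one. Now a close look at it and the caster.

```bash
python3 - <<'E'
from h import *
T=np.load('pics/top0.npz'); S=np.load('pics/scene0.npz')
t=T['p'][185:250,322:415]; cv2.imwrite('pics/c1.png',cv2.resize(t,None,fx=8,fy=8,interpolation=cv2.INTER_CUBIC))
a=cv2.resize(T['p'][188:240,262:300],None,fx=8,fy=8,interpolation=cv2.INTER_CUBIC)
b=cv2.resize(S['p'][236:270,288:338],None,fx=8,fy=8,interpolation=cv2.INTER_CUBIC)
h=max(a.shape[0],b.shape[0]); f=lambda x:np.pad(x,((0,h-x.shape[0]),(0,0),(0,0)))
cv2.imwrite('pics/c2.png',np.hstack([f(a),f(b)]))
t=S['p'][165:230,330:415]; cv2.imwrite('pics/c3.png',cv2.resize(t,None,fx=8,fy=8,interpolation=cv2.INTER_CUBIC))
E
```

```text
(no output)
```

View pics/c1.png

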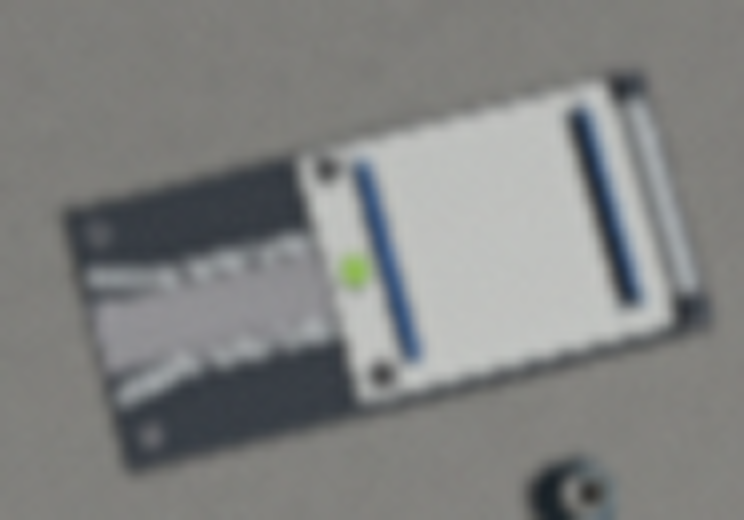

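View pics/c2.png

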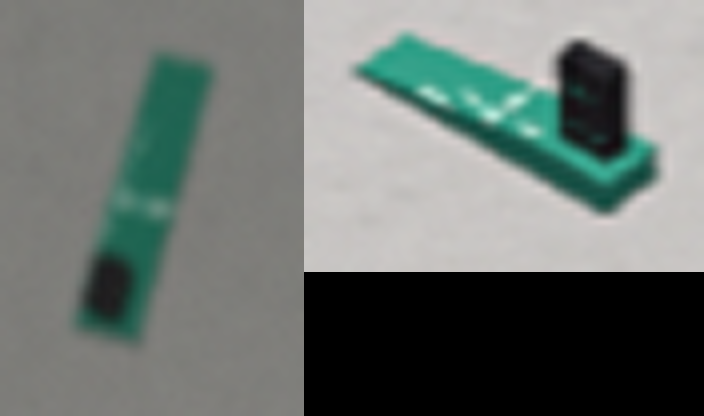

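View pics/c3.png

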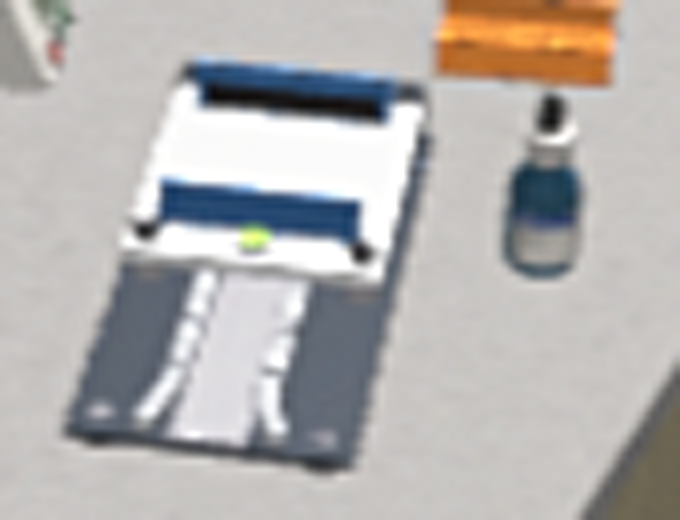

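```bash
cat > fit.py <<'E'
from h import *
def rigid(M,W):  # 2D rigid fit W = R M + t
    M=np.asarray(M,float);W=np.asarray(W,float);mc,wc=M.mean(0),W.mean(0)
    a=M-mc;b=W-wc;th=np.arctan2((a[:,0]*b[:,1]-a[:,1]*b[:,0]).sum(),(a*b).sum())
    R=np.array([[np.cos(th),-np.sin(th)],[np.sin(th),np.cos(th)]]);t=wc-R@mc
    return th,t,W-(M@R.T+t)
def up(p,off,k=8): p=np.asarray(p,float); return (p+.5)/k-.5+np.array(off)
E
python3 - <<'E'
from fit import *
tp=[((67,210),(65,185),11),((130,472),(-65,185),11),((642,72),(65,-105),11),((708,322),(-65,-105),11),((298,157),(60,72),35.6),((362,403),(-60,72),35.6)]
sp=[((65,432),(65,185),11),((350,466),(-65,185),11),((120,246),(60,72),35.6),((382,285),(-60,72),35.6)]
for n,pp,off in(('top',tp,(322,185)),('scene',sp,(330,165))):
    W=np.array([plane(n,up(a,off),z/1000)[0,:2]*1000 for a,m,z in pp])
    th,t,res=rigid([m for _,m,_ in pp],W); print(n,np.degrees(th).round(2),t.round(1)); print(res.round(1))
# plane check of depth
T=np.load('pics/top0.npz');S=np.load('pics/scene0.npz')
for n,I in(('top',T),('scene',S)):
    P=depthpts(n,I['d'])
    for X in((.42,.2,0),(.38,-.1,0),(.55,.1,0)):
        u=proj(n,X)[0].round().astype(int); q=P[u[1]-4:u[1]+5,u[0]-4:u[0]+5].reshape(-1,3); print(n,X,np.median(q,0).round(4),q[:,2].std().round(4))
E
```

```text
top 14.41 [489.  -70.4]
[[-0.2 -2.3]
 [ 0.5 -0.6]
 [-1.8 -0.3]
 [ 2.5  3.7]
 [-0.4 -0.6]
 [-0.6  0.1]]
scene 13.49 [481.3 -67.9]
[[-3.3  0.6]
 [ 1.2 -0.8]
 [ 3.2 -2.8]
 [-1.1  2.9]]
top (0.42, 0.2, 0) [0.4202 0.1986 0.0018] 0.0034
top (0.38, -0.1, 0) [ 0.3812 -0.097   0.0028] 0.0221
top (0.55, 0.1, 0) [0.5502 0.099  0.0011] 0.0029
scene (0.42, 0.2, 0) [4.210e-01 1.989e-01 1.000e-04] 0.0021
scene (0.38, -0.1, 0) [ 0.3776 -0.0952  0.0012] 0.1026
scene (0.55, 0.1, 0) [5.506e-01 9.680e-02 1.000e-04] 0.1027
```

```bash
cat > mv.py <<'E'
from h import *
from scipy.spatial.transform import Rotation as Ro
def tgt(yaw):  # tool x down, tool y at yaw deg
    a=np.radians(yaw); y=np.array([np.cos(a),np.sin(a),0]); x=np.array([0,0,-1.]); return np.c_[x,y,np.cross(x,y)]
def row(pos,yaw):
    s=r.sense(); R=np.array(s['ee_rot']); p=np.array(s['tcp_pos'])
    sh=R.T@(np.array(pos)-p)*100; rv=Ro.from_matrix(R.T@tgt(yaw)).as_rotvec(degrees=True)/10
    cy=np.degrees(np.arctan2(R[1,1],R[0,1]))
    print('now',p.round(4),'yaw',cy.round(2),'t',s['time_s'],'F',np.round(s['wrist_force'],1),'w',round(s['gripper_width'],3)); print('row',np.r_[sh,rv].round(2).tolist())
E
python3 - <<'E'
from mv import *
print('stain',plane('top',(393,247),.09),plane('scene',(398,195),.01),'bottle',plane('scene',(275,219),0),'timer',plane('top',(410,168),.05))
row((.445,-.300,.12),106.3)
E
```

```text
stain [[ 0.36599259 -0.10205922  0.09      ]] [[ 0.36255781 -0.11519737  0.01      ]] bottle [[ 7.04342576e-01  2.15458185e-01 -1.11022302e-16]] timer [[ 0.66860871 -0.1815723   0.05      ]]
now [ 0.2099 -0.5881  0.2216] yaw 109.63 t 0.1 F [-0.5  0.6  0.2] w 1.002
row [10.19, 19.22, 31.82, 0.33, -0.0, -0.01]
```

{"api": "play_rows", "payload": {
  "plan": [
    [[2, 4, 6, 0.1, 0, 0], [4, 8, 12, 0.2, 0, 0], [6, 12, 18.5, 0.33, 0, 0], [8.5, 16, 25, 0.33, 0, 0], [10.2, 19.2, 31.8, 0.33, 0, 0]]
  ],
  "hand": 1
}}

```text
time_s: 0.72
tcp_pos: [0.3979, -0.3513, 0.1383]
ee_rot: [[-0.001, -0.281, 0.96], [0.0, 0.96, 0.281], [-1.0, 0.001, -0.0]]
wrist_force: [1.0, -0.3, -0.0]
gripper_width: 1.002
```

{"api": "play_rows", "payload": {
  "plan": [
    [[0, 0, 0, 0, 0, 0], [0, 0, 0, 0, 0, 0], [0, 0, 0, 0, 0, 0]]
  ]
}}

```text
time_s: 1.1
tcp_pos: [0.3968, -0.354, 0.1393]
ee_rot: [[0.0, -0.28, 0.96], [-0.0, 0.96, 0.28], [-1.0, -0.0, 0.0]]
wrist_force: [0.4, -0.6, 0.9]
gripper_width: 1.0
```

```bash
python3 - <<'E'
from mv import *
row((.445,-.300,.10),106.3)
E
```

```text
now [ 0.3968 -0.354   0.1393] yaw 106.24 t 1.1 F [ 0.4 -0.6  0.9] w 1.0
row [3.93, 3.84, 6.13, -0.01, 0.0, 0.0]
```

{"api": "play_rows", "payload": {
  "plan": [
    [[1.9, 1.9, 3, 0, 0, 0], [3.9, 3.8, 6.1, 0, 0, 0], [3.9, 3.8, 6.1, 0, 0, 0], [3.9, 3.8, 6.1, 0, 0, 0]]
  ]
}}

```text
time_s: 1.6
tcp_pos: [0.4449, -0.3006, 0.1004]
ee_rot: [[0.0, -0.28, 0.96], [-0.0, 0.96, 0.28], [-1.0, -0.0, 0.0]]
wrist_force: [-0.3, -0.8, -0.7]
gripper_width: 1.0
```

```bash
python3 - <<'E'
from mv import *
row((.445,-.300,.004),106.3)
p,d=cap('top','top1'); q,e=cap('scene','scene1')
a=cv2.resize(p[195:275,400:500],None,fx=6,fy=6,interpolation=cv2.INTER_CUBIC)
cv2.imwrite('pics/c4.png',a)
a=cv2.resize(q[80:210,330:450],None,fx=4.5,fy=4.5,interpolation=cv2.INTER_CUBIC)
cv2.imwrite('pics/c5.png',a)
E
```

```text
now [ 0.4449 -0.3006  0.1004] yaw 106.27 t 1.6 F [-0.3 -0.8 -0.7] w 1.0
row [9.64, 0.06, 0.03, -0.0, 0.0, 0.0]
```

View pics/c4.png

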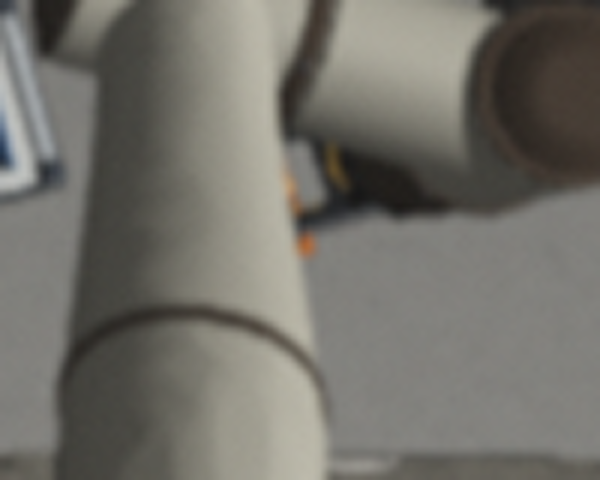

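View pics/c5.png

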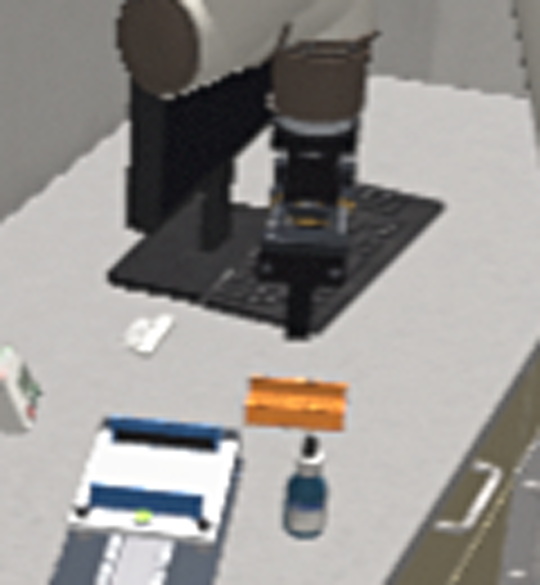

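```bash
python3 - <<'E'
from mv import *
d=np.array([-.28,.96,0])
for k in(.0435,.0585): print(k,proj('scene',np.array([.4449,-.3006,.1004])+d*k), 'wide', proj('scene',np.array([.4449,-.3006,.1004])+d*k+.0095*np.array([.96,.28,0])),proj('scene',np.array([.4449,-.3006,.1004])+d*k-.0095*np.array([.96,.28,0])))
print('tray c',proj('scene',[.445,-.3,.022]))
q=cv2.imread('pics/scene1.png'); hsv=cv2.cvtColor(q,cv2.COLOR_BGR2HSV); m=cv2.inRange(hsv,(5,150,100),(20,255,255)); m[:150]=0;
v,u=np.nonzero(m[:, :450]); print(u.min(),u.max(),v.min(),v.max(),u.mean(),v.mean())
print(plane('scene',[(u.mean(),v.mean())],.011))
E
```

```text
0.0435 [[395.35292525 154.44416842]] wide [[392.94966067 154.26330871]] [[397.76060022 154.62536004]]
0.0585 [[395.09013313 156.14857471]] wide [[392.6707798  155.96491431]] [[397.5139566  156.33257445]]
tray c [[394.6713383  166.74225133]]
261 405 163 195 379.94372294372295 170.1038961038961
[[ 0.49594322 -0.26530179  0.011     ]]
```

{"api": "play_rows", "payload": {
  "plan": [
    [[4, 0, 0, 0, 0, 0], [7.5, 0, 0, 0, 0, 0], [9.5, 0, 0, 0, 0, 0], [9.6, 0, 0, 0, 0, 0], [9.6, 0, 0, 0, 0, 0]]
  ]
}}

```text
time_s: 2.33
tcp_pos: [0.4458, -0.3003, 0.0051]
ee_rot: [[0.002, -0.281, 0.96], [-0.001, 0.96, 0.281], [-1.0, -0.001, 0.002]]
wrist_force: [0.2, 0.5, 0.3]
gripper_width: 1.002
```

{"api": "play_rows", "payload": {
  "plan": [
    [[0, 0, 0, 0, 0, 0], [0, 0, 0, 0, 0, 0], [0, 0, 0, 0, 0, 0], [0, 0, 0, 0, 0, 0], [0, 0, 0, 0, 0, 0]]
  ],
  "hand": 0.3
}}

```text
time_s: 2.95
tcp_pos: [0.4453, -0.2994, 0.0042]
ee_rot: [[0.0, -0.281, 0.96], [0.0, 0.96, 0.281], [-1.0, -0.0, 0.0]]
wrist_force: [-0.1, 1.4, 2.6]
gripper_width: 0.641
```

{"api": "play_rows", "payload": {
  "plan": [
    [[-3, 0, 0, 0, 0, 0], [-7, 0, 0, 0, 0, 0], [-10, 0, 0, 0, 0, 0], [-10, 0, 0, 0, 0, 0]]
  ]
}}

```text
time_s: 3.45
tcp_pos: [0.4468, -0.3001, 0.1063]
ee_rot: [[0.005, -0.282, 0.96], [-0.002, 0.96, 0.282], [-1.0, -0.003, 0.005]]
wrist_force: [0.2, -0.2, -0.0]
gripper_width: 0.64
```

```bash
cat > edges.py <<'E'
from fit import *
def edge(n,img,A,B,z,polar=None,half=4,m=25,trim=.12):
    """A,B approx pixel ends; returns subpixel line (point,dir) fitted to gradient maxima"""
    g=cv2.cvtColor(img,cv2.COLOR_BGR2GRAY).astype(np.float32) if img.ndim==3 else img.astype(np.float32)
    A=np.array(A,float);B=np.array(B,float);d=(B-A)/np.linalg.norm(B-A);nn=np.array([-d[1],d[0]])
    s=np.arange(-half,half+.01,.1);pts=[]
    for k in np.linspace(trim,1-trim,m):
        p=A+(B-A)*k; q=p+s[:,None]*nn
        v=cv2.remap(g,q[:,0].astype(np.float32).reshape(1,-1),q[:,1].astype(np.float32).reshape(1,-1),cv2.INTER_LINEAR)[0]
        v=cv2.GaussianBlur(v.reshape(1,-1),(0,0),5)[0]
        gr=np.gradient(v); 
        if polar: gr=gr*polar
        else: gr=abs(gr)
        w=np.clip(gr-gr.max()*.5,0,None); i=gr.argmax(); w[abs(np.arange(len(s))-i)>12]=0
        pts.append(p+nn*(s*w).sum()/w.sum())
    pts=np.array(pts,np.float32)
    l=cv2.fitLine(pts,cv2.DIST_HUBER,0,.05,.01).ravel(); r_=(pts-l[2:])@np.array([-l[1],l[0]])
    return l,np.std(r_)
def inter(l1,l2):
    A=np.c_[l1[:2],-l2[:2]];k=np.linalg.solve(A,l2[2:]-l1[2:]);return l1[2:]+k[0]*l1[:2]
E
python3 - <<'E'
from edges import *
img=cv2.imread('pics/top0.png'); off=(322,185)
P={k:up(v,off) for k,v in dict(a=(67,210),b=(130,472),c=(642,72),d=(708,322),e=(298,157),f=(362,403),g=(605,80),h=(672,325)).items()}
L={}
for nm,(i,j) in dict(end=('a','b'),free=('e','f'),sideP=('a','e')).items():
    L[nm],s=edge('top',img,P[i],P[j],0); print(nm,L[nm],s)
# plate side edges guide half
L['s1'],s=edge('top',img,P['a'],P['a']+(P['c']-P['a'])*.40,0);print(s)
L['s2'],s=edge('top',img,P['b'],P['b']+(P['d']-P['b'])*.40,0);print(s)
L['d1'],s=edge('top',img,P['e'],P['g'],0);print(s)
L['d2'],s=edge('top',img,P['f'],P['h'],0);print(s)
def W(p,z): return plane('top',p,z)[0,:2]*1000
def ang(l,z):
    a=W(l[2:],z);b=W(l[2:]+l[:2]*20,z); return np.degrees(np.arctan2(*(b-a)[::-1]))
for k,z in(('end',.011),('free',.036),('s1',.011),('s2',.011),('d1',.038),('d2',.038)): print(k,ang(L[k],z))
c1,c2=W(inter(L['end'],L['s1']),.011),W(inter(L['end'],L['s2']),.011)
e1,e2=W(inter(L['free'],L['d1']),.0355),W(inter(L['free'],L['d2']),.0355)
print('plate end corners',c1,c2,np.linalg.norm(c1-c2),'deck corners',e1,e2,np.linalg.norm(e1-e2), 'mid',(c1+c2)/2,(e1+e2)/2,np.linalg.norm((c1+c2)/2-(e1+e2)/2), np.degrees(np.arctan2(*((c1+c2)/2-(e1+e2)/2)[::-1])))
E
```

```text
end [2.5218168e-01 9.6767992e-01 3.3421069e+02 2.3061734e+02] 0.8811633
free [2.7141437e-01 9.6246260e-01 3.6279895e+02 2.1967000e+02] 0.25425526
sideP [ 9.6988344e-01 -2.4356945e-01  3.4523053e+02  2.0703380e+02] 0.08200737
0.0819464
0.058399625
0.89534175
0.08135101
end -165.14459537287988
free -164.76704653817066
s1 -75.22137628719808
s2 -75.34586314549502
d1 -74.97036248494462
d2 -75.36944861354395
plate end corners [504.71817701 125.82044794] [379.21354881  92.53086049] 129.8445544928599 deck corners [527.55020024  14.81340503] [413.01732645 -16.37519262] 118.703444784601 mid [441.96586291 109.17565421] [470.28376334  -0.7808938 ] 113.54446677649628 104.44196344975539
```

```bash
python3 - <<'E'
from mv import *
row((.4906,-.0781,.106),194.75)
E
```

```text
now [ 0.4468 -0.3001  0.1063] yaw 106.35 t 3.45 F [ 0.2 -0.2 -0. ] w 0.64
row [0.01, 20.06, 10.45, -8.84, 0.01, 0.04]
```

{"api": "play_rows", "payload": {
  "plan": [
    [[-1, 4, 2, -1, 0, 0], [-1, 8, 4, -2, 0, 0], [-1, 12, 6.3, -3, 0, 0], [-1, 16, 8.4, -4, 0, 0], [-1, 20.1, 10.4, -5, 0, 0]]
  ]
}}

```text
time_s: 4.08
tcp_pos: [0.4877, -0.076, 0.1125]
ee_rot: [[-0.003, -0.918, 0.396], [-0.0, 0.396, 0.918], [-1.0, 0.002, -0.001]]
wrist_force: [0.3, -0.5, -1.0]
gripper_width: 0.64
```

```bash
python3 - <<'E'
from mv import *
row((.4906,-.0781,.106),194.75)
E
```

```text
now [ 0.4877 -0.076   0.1125] yaw 156.65 t 4.075 F [ 0.3 -0.5 -1. ] w 0.64
row [0.65, -0.35, -0.08, -3.81, -0.0, -0.02]
```

{"api": "play_rows", "payload": {
  "plan": [
    [[0.3, -0.2, -0.1, -1, 0, 0], [0.6, -0.3, -0.1, -2, 0, 0], [1.5, -0.3, -0.1, -3, 0, 0], [2, -0.3, -0.1, -3.8, 0, 0], [2, -0.3, -0.1, -3.8, 0, 0]]
  ]
}}

```text
time_s: 4.7
tcp_pos: [0.4896, -0.0796, 0.0923]
ee_rot: [[-0.004, -0.969, -0.246], [-0.0, -0.246, 0.969], [-1.0, 0.004, 0.001]]
wrist_force: [0.1, 0.2, -1.4]
gripper_width: 0.643
```

{"api": "play_rows", "payload": {
  "plan": [
    [[0, 0, 0, 0, 0, 0], [0, 0, 0, 0, 0, 0]]
  ]
}}

```text
time_s: 4.95
tcp_pos: [0.4908, -0.0795, 0.094]
ee_rot: [[-0.0, -0.969, -0.247], [0.0, -0.247, 0.969], [-1.0, 0.0, 0.0]]
wrist_force: [0.2, -0.4, -0.8]
gripper_width: 0.635
```

```bash
python3 - <<'E'
from mv import *
row((.4906,-.0781,.09),194.75)
q,e=cap('scene','scene2'); p,_=cap('top','top2')
cv2.imwrite('pics/c6.png',cv2.resize(q[120:230,320:420],None,fx=5.4,fy=5.4,interpolation=cv2.INTER_CUBIC))
cv2.imwrite('pics/c7.png',cv2.resize(p[160:290,300:430],None,fx=4.6,fy=4.6,interpolation=cv2.INTER_CUBIC))
E
```

```text
now [ 0.4908 -0.0795  0.094 ] yaw -165.73 t 4.95 F [ 0.2 -0.4 -0.8] w 0.635
row [0.4, -0.01, 0.14, -0.05, 0.0, -0.0]
```

View pics/c6.png

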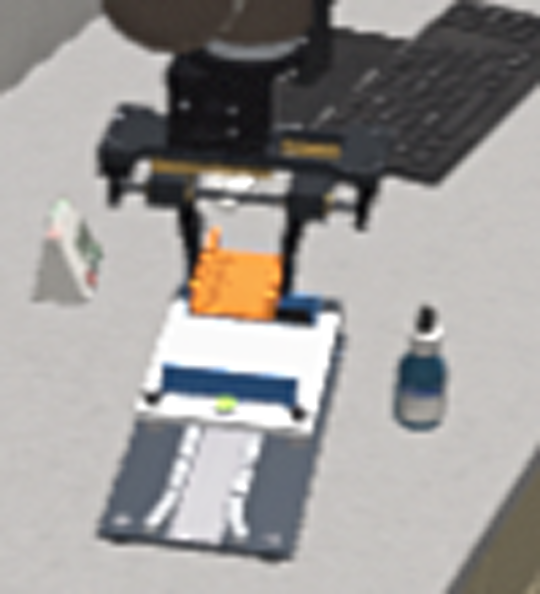

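View pics/c7.png

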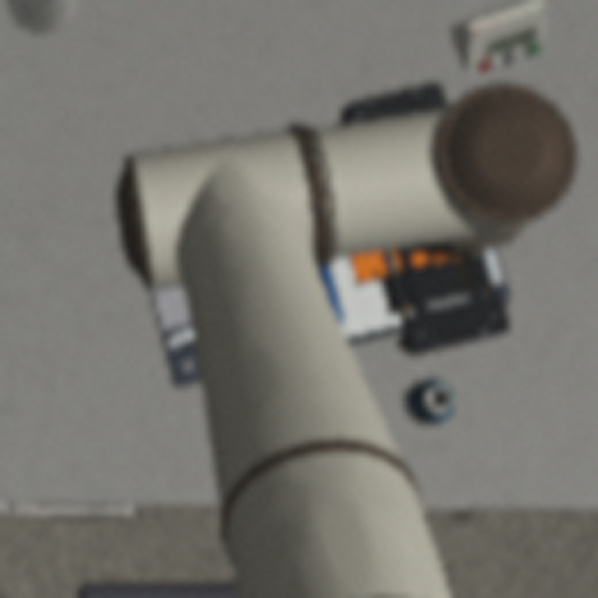

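```bash
cat > ob.py <<'E'
from edges import *
O=np.array([.4886,-.0704]);TH=np.radians(14.75)
def cw(x,y,z,O=O,TH=TH):  # caster mm -> world
    c,s=np.cos(TH),np.sin(TH);return np.array([O[0]+(c*x-s*y)/1000,O[1]+(s*x+c*y)/1000,z/1000])
E
python3 - <<'E'
from ob import *
q=cv2.imread('pics/scene2.png')
cu=lambda p:up(p,(320,120),5.4)
# predicted
ps=lambda *a:proj('scene',cw(*a))[0].round(2)
print('gate outer top L/R pred',ps(48,48.5,60.3),ps(-48,48.5,60.3)); print('gate outer bottom',ps(48,48.5,36.3),ps(-48,48.5,36.3))
print('obs approx',cu((163,368)),cu((299,382)),cu((160,390)),cu((298,406)))
print('plate end',ps(65,185,11),ps(-65,185,11),cu((98,535)),cu((292,557)))
print('edge',ps(60,72,35.6),ps(-60,72,35.6),cu((138,410)),cu((305,432)))
ty=np.radians(14.27); t=np.array([.4908,-.0795])
for x,y,z in((28,45,90),(-28,45,90),(28,45,112),(-28,45,112)): print('tray',x,y,z,proj('scene',cw(x,y,z,t,ty))[0].round(2))
print('obs',cu((192,312)),cu((278,320)))
E
```

```text
gate outer top L/R pred [348.3  186.71] [374.11 189.37]
gate outer bottom [348.22 192.23] [373.81 194.93]
obs approx [349.77777778 187.74074074] [374.96296296 190.33333333] [349.22222222 191.81481481] [374.77777778 194.77777778]
plate end [336.42 217.71] [373.09 222.01] [337.74074074 218.66666667] [373.66666667 222.74074074]
edge [343.88 195.32] [376.22 198.78] [345.14814815 195.51851852] [376.07407407 199.59259259]
tray 28 45 90 [354.35 178.55]
tray -28 45 90 [369.44 180.11]
tray 28 45 112 [354.48 173.33]
tray -28 45 112 [369.68 174.86]
obs [355.14814815 177.37037037] [371.07407407 178.85185185]
```

```bash
python3 - <<'E'
from ob import *
q=cv2.imread('pics/scene2.png')
a=cv2.resize(q[155:205,340:385],None,fx=13,fy=13,interpolation=cv2.INTER_CUBIC)
cv2.imwrite('pics/c8.png',a[:600])
E
```

```text
(no output)
```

View pics/c8.png

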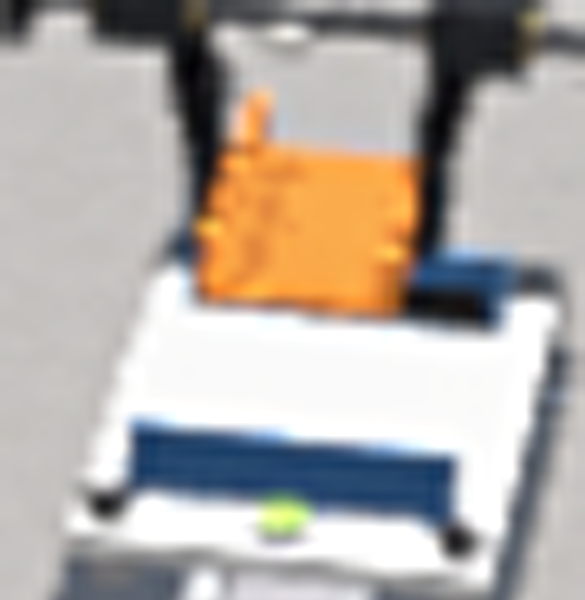

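```bash
python3 - <<'E'
from ob import *
q=cv2.imread('pics/scene2.png').astype(np.float32)
cu=lambda p:up(p,(340,155),13)
sat=(q[...,2]-q[...,0])  # orange: R-B
blue=(q[...,0]-q[...,2])
t=np.array([.4908,-.0795]);ty=np.radians(14.27)
def yline(n,ch,a,b,z,Oc,Th,half=2.5):
    l,s=edge(n,ch,cu(a),cu(b),0,half=half,trim=.08); ends=np.array([l[2:]-l[:2]*5,l[2:]+l[:2]*5,l[2:]])
    W=plane(n,ends,z/1000)[:,:2]; d=(W-Oc)*1000; c,s_=np.cos(Th),np.sin(Th)
    m=np.c_[c*d[:,0]+s_*d[:,1],-s_*d[:,0]+c*d[:,1]]; 
    print('rms',round(float(s),3),'local xy at mid',m[2].round(2),'slope deg',np.degrees(np.arctan2(m[1,1]-m[0,1],m[1,0]-m[0,0])).round(2)); return m
print('tray near bottom (expect y=45 if centred)');yline('scene',sat,(215,302),(395,316),90,t,ty)
print('tray far floor (expect -45)');yline('scene',sat,(285,148),(410,160),95,t,ty)
print('gate outer top (48.5..)');yline('scene',blue,(140,425),(450,460),60.3,O,TH)
print('gate outer bottom');yline('scene',blue,(140,488),(450,518),36.3,O,TH)
print('rear gate bottom?')
# sides: tray left/right near floor, gate ends
E
```

```text
tray near bottom (expect y=45 if centred)
rms 0.088 local xy at mid [-8.85 35.72] slope deg -179.94
tray far floor (expect -45)
rms 0.05 local xy at mid [ -5.66 -48.15] slope deg -177.88
gate outer top (48.5..)
rms 0.314 local xy at mid [-6.07 47.98] slope deg -177.03
gate outer bottom
rms 0.188 local xy at mid [-6.8  45.14] slope deg -179.71
rear gate bottom?
```

```bash
python3 - <<'E'
from ob import *
A=cv2.imread('pics/top0.png');B=cv2.imread('pics/scene0.png')
a=cv2.resize(A[205:250,422:460],None,fx=10,fy=10,interpolation=cv2.INTER_CUBIC)
b=cv2.resize(B[155:185,378:415],None,fx=10,fy=10,interpolation=cv2.INTER_CUBIC)
b=np.pad(b,((0,a.shape[0]-b.shape[0]),(0,0),(0,0)))
cv2.imwrite('pics/c9.png',np.hstack([a,b]))
for n,I in(('top',A),('scene',B)):
    for x,y,z in((28,45,22),(-28,45,22),(28,-45,22),(-28,-45,22),(28,45,0),(-28,45,0),(28,-45,0),(-28,-45,0)):
        th=np.radians(16.27-90); p=proj(n,cw(x,y,z,np.array([.4453,-.2994]),th))[0]
        off=(422,205) if n=='top' else (378,155)
        print(n,(x,y,z),((p-off+.5)*10-.5).round(0)+( [0,0] if n=='top' else [380,0]))
E
```

```text
top (28, 45, 22) [227.  94.]
top (-28, 45, 22) [ 88. 134.]
top (28, -45, 22) [304. 322.]
top (-28, -45, 22) [163. 362.]
top (28, 45, 0) [208. 102.]
top (-28, 45, 0) [ 71. 141.]
top (28, -45, 0) [284. 326.]
top (-28, -45, 0) [146. 366.]
scene (28, 45, 22) [447.  83.]
scene (-28, 45, 22) [435. 146.]
scene (28, -45, 22) [663. 100.]
scene (-28, -45, 22) [656. 164.]
scene (28, 45, 0) [444. 129.]
scene (-28, 45, 0) [432. 192.]
scene (28, -45, 0) [659. 146.]
scene (-28, -45, 0) [652. 211.]
```

View pics/c9.png

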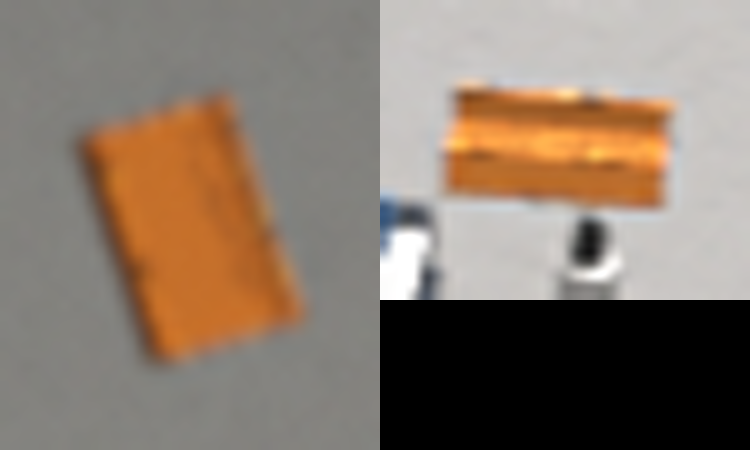

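```bash
python3 - <<'E'
from ob import *
q=cv2.imread('pics/scene2.png').astype(np.float32)
cu=lambda p:up(p,(340,155),13)
sat=(q[...,2]-q[...,0])
for u in(358,362,366,368): print(u,'R-B v170..183',sat[164:183,u].astype(int))
l,s=edge('scene',sat,cu((215,302)),cu((395,316)),0,half=2.5); print(l,cu((215,302)),cu((395,316)))
for u in(358,362,366): print(u,l[3]+(u-l[2])*l[1]/l[0])
t=np.array([.4908,-.0795]);ty=np.radians(14.27)
for z,y in((90,45),(95,-45),(95,45)):
  print(z,y,[proj('scene',cw(x,y,z,t,ty))[0].round(2).tolist() for x in(20,0,-20)])
for u in(352,358,362,368,372): print(u,'B-R v182..200',-sat[184:200,u].astype(int))
E
```

```text
358 R-B v170..183 [ 89 117 132 179 177 176 176 179 179 176 177 178 177 188  44   0  -2   0
   0]
362 R-B v170..183 [ -4  10 107 174 172 175 176 174 173 177 176 176 182 190  78  -1  -1  -1
   0]
366 R-B v170..183 [  2   2  51 172 181 175 174 173 173 174 176 177 177 184 173  43   0  -2
   0]
368 R-B v170..183 [  3  -3  25 160 182 175 174 175 174 175 178 178 180 185 176  42  -4  -2
   0]
[9.9455273e-01 1.0423453e-01 3.6449878e+02 1.7832059e+02] [356.07692308 177.76923077] [369.92307692 178.84615385]
358 177.63948
362 178.0587
366 178.47792
90 45 [[356.49, 178.77], [361.87, 179.33], [367.27, 179.89]]
95 -45 [[360.59, 166.15], [365.76, 166.66], [370.95, 167.17]]
95 45 [[356.52, 177.59], [361.91, 178.14], [367.32, 178.7]]
352 B-R v182..200 [ 0 -2  0 58 62 73 74 72 42  7  0  0  0 -1  8 21]
358 B-R v182..200 [ 0 -1 -2  0 58 76 72 75 68 24  0  1  0 -1 -1  2]
362 B-R v182..200 [  0  -1  -2   0  36  56  74  76  67  -3 -91 -54   3   0  -1   1]
368 B-R v182..200 [ 0  0 -1 -2  0 62 75 72 73 69 26  0  0 -1 -2  0]
372 B-R v182..200 [-1 -1  0 -2  0 39 58 74 73 75 54 26  0  0  0 -1]
```

```bash
python3 - <<'E'
from mv import *
row((.4898,-.0752,.070),194.75)
E
```

```text
now [ 0.4909 -0.0795  0.0941] yaw -165.7 t 5.05 F [ 0.5 -0.8 -0.9] w 0.639
row [2.41, 0.0, 0.45, -0.05, -0.0, 0.0]
```

{"api": "play_rows", "payload": {
  "plan": [
    [[1.2, 0, 0.45, -0.05, 0, 0], [2.4, 0, 0.45, -0.05, 0, 0], [2.4, 0, 0.45, -0.05, 0, 0], [2.4, 0, 0.45, -0.05, 0, 0]]
  ]
}}

```text
time_s: 5.55
tcp_pos: [0.4899, -0.0752, 0.0698]
ee_rot: [[-0.0, -0.967, -0.256], [-0.0, -0.256, 0.967], [-1.0, 0.0, -0.0]]
wrist_force: [0.3, -0.0, -0.2]
gripper_width: 0.64
```

```bash
python3 - <<'E'
from mv import *
from ob import *
row((.4898,-.0752,.070),194.75)
q,e=cap('scene','scene3')
cv2.imwrite('pics/c10.png',cv2.resize(q[155:205,335:390],None,fx=12,fy=12,interpolation=cv2.INTER_CUBIC))
sat=q[...,2].astype(float)-q[...,0]
for u in range(354,374,2): print(u,sat[166:198,u].astype(int))
E
```

```text
now [ 0.4899 -0.0752  0.0698] yaw -165.15 t 5.55 F [ 0.3 -0.  -0.2] w 0.64
row [-0.02, 0.01, -0.0, 0.01, -0.0, -0.0]
354 [ -1  -2  -1   1   0  -2  -3  -8 -14 -14 -12  -8   2  11  -5  -4  -3   5
   0  -2   0 -14 -51 -76 -73 -73 -53 -24   0   0   0   1]
356 [ -2  -2  -4  -6   1   6   8  54 123 171 146 172 181 178 180 175 187 189
  67  -1   0  -1 -55 -78 -71 -73 -62 -27   0   0   0   2]
358 [  3  10  57  93 120 155 140 184 179 169 180 180 178 174 171 173 177 186
  70  -4   0   0 -59 -75 -72 -74 -68 -24   0   0   0   1]
360 [  4   6  32  50  40  47 127 167 161 174 170 174 174 171 168 173 176 183
 108   4   0   0 -78 -76 -74 -75 -69  -2  66  47  -3  -1]
362 [  4   6   2   1  -2  14  97 177 180 176 177 178 178 172 171 171 173 181
 146  37   0   0 -37 -55 -75 -74 -67   3  91  55  -3   0]
364 [  5   7   5   4   2   6  68 174 182 177 177 178 177 174 172 171 173 177
 168  54  -1   0 -12 -53 -75 -74 -76 -63 -30   0  -1   0]
366 [  3   5   4   6   3  -3  28 168 182 178 176 178 176 175 171 171 171 174
 176  70  -1   0   0 -52 -78 -73 -75 -64 -24   0   0   0]
368 [  6   4   5   4   4  -2  21 146 182 178 178 177 179 176 178 177 182 188
 185  61  -3   0   0 -63 -73 -73 -74 -69 -27   0   0   1]
370 [  5   4   6   4   5  -1  18 148 187 180 180 185 186 141 165  92  49  20
  11  -1  -2   1   0 -68 -67 -73 -74 -72 -36  -2   0   0]
372 [  1   0   1  -1  -1  -3  -1  18  18  28  29   7   0  -5  -7  -3   0  -2
   0   0   0   2   0 -39 -59 -75 -74 -75 -55 -26   0   0]
```

View pics/c10.png

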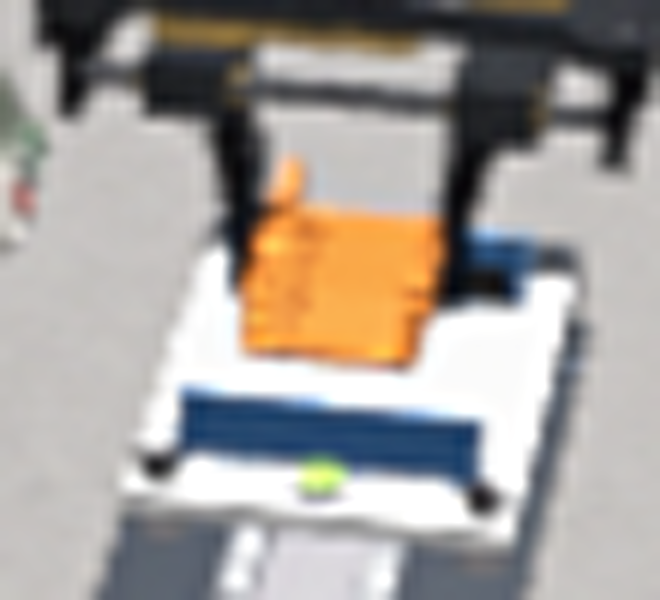

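```bash
python3 - <<'E'
from ob import *
def vat(pts,u): pts=np.array(pts); return np.interp(u,pts[:,0],pts[:,1])
def L(y,z,Oc,Th): return [proj('scene',cw(x,y,z,Oc,Th))[0] for x in(40,20,0,-20,-40)]
t=np.array([.4899,-.0752]);th=np.radians(14.85)
for u in(358,362,366):
  print(u,'tray near bot',vat(L(45,65.6,t,th),u).round(2),'tray far floor top',vat(L(-45,70.6,t,th),u).round(2),'gate outer top',vat(L(48.5,60.3,O,TH),u).round(2),'gate inner top',vat(L(40.5,60.3,O,TH),u).round(2),'outer bot',vat(L(48.5,36.3,O,TH),u).round(2),'mm/px',(10/(vat(L(45,65.6,t,th),u)-vat(L(35,65.6,t,th),u))).round(2))
E
```

```text
358 tray near bot 185.29 tray far floor top 172.09 gate outer top 187.71 gate inner top 186.58 outer bot 193.26 mm/px 7.18
362 tray near bot 185.69 tray far floor top 172.47 gate outer top 188.12 gate inner top 186.99 outer bot 193.68 mm/px 7.16
366 tray near bot 186.09 tray far floor top 172.85 gate outer top 188.54 gate inner top 187.4 outer bot 194.1 mm/px 7.15
```

```bash
python3 - <<'E'
from ob import *
p,_=cap('top','top3')
cv2.imwrite('pics/c11.png',cv2.resize(p[205:245,360:415],None,fx=14,fy=14,interpolation=cv2.INTER_CUBIC))
E
```

```text
(no output)
```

View pics/c11.png

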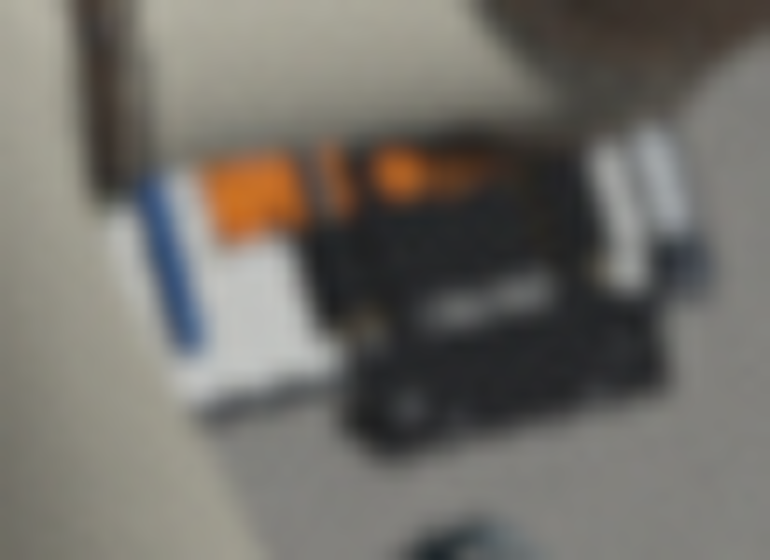

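```bash
python3 - <<'E'
from ob import *
p=cv2.imread('pics/top3.png')
def cc(P): return ((proj('top',P)[0]-[360,205]+.5)*14-.5).round(0)
t=np.array([.4899,-.0752]);th=np.radians(14.85)
for x in(-28,-15): print('tray x',x,'bot',cc(cw(x,45,65.6,t,th)),'floor',cc(cw(x,45,70.6,t,th)),'rim',cc(cw(x,45,87.6,t,th)))
for x in(-48,0): print('gate x',x,'inner top',cc(cw(x,40.5,60.3)),'inner bot',cc(cw(x,40.5,36.5)),'outer top',cc(cw(x,48.5,60.3)),'outer bot',cc(cw(x,48.5,36.3)))
print('deck free corner',cc(cw(-60,72,35.6)),'side',cc(cw(-60,0,37.8)))
# scanlines along caster -y direction at several image rows
for v in range(218,222):
    print(v,'u360..385 B,G,R');
    print(p[v,366:382].tolist())
E
```

```text
tray x -28 bot [203. 270.] floor [206. 268.] rim [215. 261.]
tray x -15 bot [190. 222.] floor [193. 220.] rim [202. 212.]
gate x -48 inner top [219. 346.] inner bot [206. 354.] outer top [190. 353.] outer bot [177. 361.]
gate x 0 inner top [170. 170.] inner bot [158. 181.] outer top [141. 178.] outer bot [130. 189.]
deck free corner [104. 426.] side [365. 360.]
218 u360..385 B,G,R
[[92, 101, 104], [57, 65, 66], [63, 66, 65], [78, 70, 64], [103, 76, 59], [137, 113, 97], [163, 157, 153], [158, 164, 171], [112, 136, 174], [56, 112, 185], [39, 111, 196], [38, 111, 198], [39, 112, 199], [39, 109, 196], [39, 99, 177], [49, 78, 124]]
219 u360..385 B,G,R
[[111, 123, 126], [91, 100, 99], [100, 103, 100], [104, 95, 88], [111, 80, 60], [140, 106, 83], [167, 155, 145], [169, 171, 172], [132, 150, 179], [70, 122, 192], [39, 113, 200], [38, 113, 200], [38, 108, 194], [36, 101, 183], [36, 95, 171], [43, 78, 130]]
220 u360..385 B,G,R
[[131, 145, 147], [128, 138, 137], [147, 150, 148], [139, 135, 131], [116, 91, 76], [132, 95, 68], [159, 143, 128], [174, 174, 172], [151, 165, 183], [88, 129, 187], [43, 109, 193], [38, 107, 195], [44, 104, 184], [44, 90, 159], [40, 83, 144], [40, 70, 117]]
221 u360..385 B,G,R
[[144, 156, 159], [153, 162, 162], [173, 178, 176], [161, 162, 160], [124, 108, 96], [125, 88, 61], [152, 130, 114], [176, 174, 169], [164, 172, 181], [110, 134, 173], [66, 110, 177], [71, 115, 183], [85, 119, 173], [84, 106, 142], [69, 85, 114], [45, 58, 80]]
```

```bash
python3 - <<'E'
from ob import *
p=cv2.imread('pics/top0.png').astype(np.float32); ch=p[...,2]
cu=lambda q:up(q,(322,185))
def loc(l,z):
    W=plane('top',np.array([l[2:]-3*l[:2],l[2:]+3*l[:2]]),z/1000)[:,:2]; d=(W-O)*1000;c,s=np.cos(TH),np.sin(TH)
    m=np.c_[c*d[:,0]+s*d[:,1],-s*d[:,0]+c*d[:,1]]; return m.mean(0).round(2),np.degrees(np.arctan2(m[1,1]-m[0,1],m[1,0]-m[0,0])).round(1)
for nm,a,b,z in(('free left',(354,170),(403,350),(36.3,60.3)),('free right',(372,170),(422,350),(60.3,36.5)),('rear left',(571,120),(620,300),(39.2,63)),('rear right',(590,110),(640,295),(63,)),('deck free edge',(305,180),(355,380),(35.6,)),):
    l,s=edge('top',ch,cu(a),cu(b),0,half=1.2); print(nm,'rms',round(float(s),2),[ (zz,loc(l,zz)) for zz in z])
for v in(215,218,221): print(p[v,362:376].astype(int).tolist())
E
```

```text
free left rms 0.03 [(36.3, (array([ 0.59, 48.04]), np.float64(179.8))), (60.3, (array([-1.51, 51.79]), np.float64(179.8)))]
free right rms 0.01 [(60.3, (array([-0.86, 42.87]), np.float64(179.9))), (36.5, (array([ 1.24, 38.99]), np.float64(179.9)))]
rear left rms 0.02 [(39.2, (array([  0.96, -57.5 ]), np.float64(179.5))), (63, (array([ -1.14, -51.96]), np.float64(179.5)))]
rear right rms 0.01 [(63, (array([  1.16, -62.07]), np.float64(179.2)))]
deck free edge rms 0.08 [(35.6, (array([-3.18, 71.9 ]), np.float64(179.3)))]
[[172, 174, 173], [189, 191, 190], [190, 194, 192], [187, 192, 190], [185, 192, 189], [168, 172, 170], [127, 118, 109], [115, 81, 58], [145, 115, 95], [173, 164, 156], [188, 190, 188], [191, 193, 192], [190, 192, 191], [190, 192, 191]]
[[144, 144, 143], [167, 175, 171], [147, 180, 164], [105, 183, 150], [88, 185, 145], [112, 182, 150], [134, 160, 145], [121, 111, 98], [124, 86, 60], [150, 122, 104], [173, 168, 163], [187, 191, 190], [191, 194, 192], [191, 194, 192]]
[[139, 136, 136], [145, 145, 144], [169, 173, 170], [166, 177, 171], [159, 173, 165], [171, 180, 174], [185, 188, 186], [164, 164, 162], [125, 107, 96], [123, 86, 60], [151, 130, 114], [178, 177, 172], [189, 193, 191], [191, 193, 192]]
```

```bash
cat > tr.py <<'E'
from ob import *
def tray(fn,zb,rows):
    p=cv2.imread(fn).astype(np.float32); s=p[...,2]-p[...,0]
    for v in rows:
        a=s[v,370:381]; full=np.median(a[-5:-1]); i=np.argmax(a>.85*full); f=np.clip(a[:i],0,full).clip(0)/full
        f[f<.06]=0
        u=370+i-.5-f.sum()
        W=plane('top',[(u,v)],zb/1000)[0,:2]; d=(W-O)*1000;c,s_=np.cos(TH),np.sin(TH)
        print(v,round(u,2),'caster xy',(c*d[0]+s_*d[1]).round(1),(-s_*d[0]+c*d[1]).round(1))
E
python3 -c "
from tr import *
tray('pics/top3.png',65.6,range(216,222))
p=cv2.imread('pics/top3.png').astype(int)
print((p[216:222,370:380,2]-p[216:222,370:380,0]).tolist())
d=np.load('pics/top3.npz')['d'];P=depthpts('top',d);print('tray depth z',P[217:221,376:379,2].round(3),'deck z',P[224:230,376:380,2].mean())"

```

```text
216 374.25 caster xy -0.3 31.5
217 374.14 caster xy -3.8 32.9
218 374.21 caster xy -7.4 33.7
219 374.43 caster xy -11.2 33.9
220 374.6 caster xy -14.9 34.3
221 374.7 caster xy -18.6 34.9
[[4, 4, 8, 17, 37, 55, 66, 77, 86, 92], [-16, -17, -3, 21, 62, 106, 127, 136, 141, 144], [-44, -40, -10, 13, 62, 129, 157, 160, 160, 157], [-51, -57, -22, 3, 47, 122, 161, 162, 156, 147], [-40, -64, -31, -2, 32, 99, 150, 157, 140, 115], [-28, -64, -38, -7, 17, 63, 111, 112, 88, 58]]
tray depth z [[0.074 0.074 0.069]
 [0.075 0.072 0.075]
 [0.074 0.073 0.07 ]
 [0.07  0.077 0.074]] deck z 0.038136109972958354
```

{"api": "play_rows", "payload": {
  "plan": [
    [[0, 0, 0.23, 0, 0, 0], [0.8, 0, 0.23, 0, 0, 0], [1.5, 0, 0.23, 0, 0, 0], [2.0, 0, 0.23, 0, 0, 0], [2.0, 0, 0.23, 0, 0, 0]]
  ]
}}

```text
time_s: 6.28
tcp_pos: [0.4888, -0.073, 0.0494]
ee_rot: [[-0.001, -0.967, -0.256], [-0.0, -0.256, 0.967], [-1.0, 0.001, 0.0]]
wrist_force: [-0.6, -0.3, -1.4]
gripper_width: 0.639
```

```bash
python3 - <<'E'
from mv import *
row((.4893,-.0730,.043),194.75)
q,e=cap('scene','scene4'); p,_=cap('top','top4')
a=cv2.resize(q[160:205,340:385],None,fx=9,fy=9,interpolation=cv2.INTER_CUBIC);b=cv2.resize(p[205:250,360:400],None,fx=9,fy=9,interpolation=cv2.INTER_CUBIC)
cv2.imwrite('pics/c12.png',np.hstack([a,b]))
import tr; tr.tray('pics/top4.png',46,range(216,223))
E
```

```text
now [ 0.4888 -0.073   0.0494] yaw -165.16 t 6.275 F [-0.6 -0.3 -1.4] w 0.639
row [0.64, -0.05, -0.01, 0.01, 0.0, -0.01]
216 372.25 caster xy 3.3 35.4
217 373.18 caster xy -1.2 33.1
218 372.9 caster xy -4.6 35.1
219 372.91 caster xy -8.2 36.1
220 373.02 caster xy -12.0 36.7
221 373.16 caster xy -15.7 37.2
222 373.37 caster xy -19.5 37.4
```

View pics/c12.png

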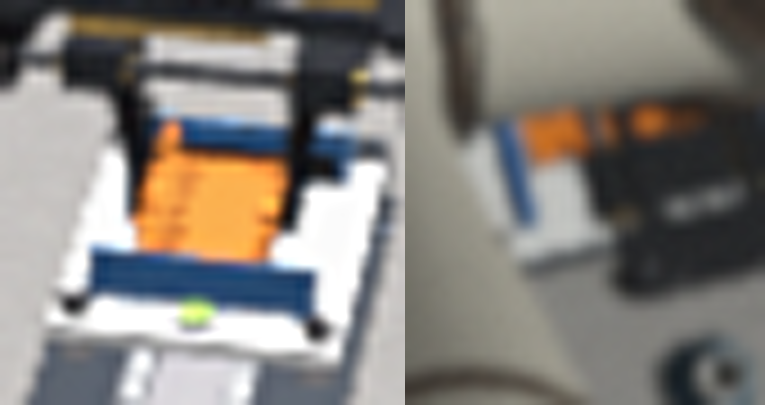

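The tray now hangs inside the gates (scene: orange sits just behind the blue gate at about (363,188)). Lowering the rest of the way.

{"api": "play_rows", "payload": {
  "plan": [
    [[0.3, 0, 0, 0, 0, 0], [0.5, 0, 0, 0, 0, 0], [0.65, 0, 0, 0, 0, 0], [0.65, 0, 0, 0, 0, 0]]
  ]
}}

```text
time_s: 6.88
tcp_pos: [0.4891, -0.0729, 0.0434]
ee_rot: [[-0.0, -0.967, -0.256], [-0.0, -0.256, 0.967], [-1.0, 0.0, 0.0]]
wrist_force: [0.3, 0.4, -1.2]
gripper_width: 0.639
```

{"api": "play_rows", "payload": {
  "plan": [
    [[0.1, 0, 0, 0, 0, 0], [0.15, 0, 0, 0, 0, 0], [0.15, 0, 0, 0, 0, 0]]
  ]
}}

```text
time_s: 7.25
tcp_pos: [0.4893, -0.0729, 0.0427]
ee_rot: [[0.0, -0.967, -0.256], [-0.0, -0.256, 0.967], [-1.0, -0.0, -0.0]]
wrist_force: [-0.9, 2.1, 6.3]
gripper_width: 0.638
```

Contact (6 N up). Releasing to about 0.85 opening.

{"api": "play_rows", "payload": {
  "plan": [
    [[0, 0, 0, 0, 0, 0], [0, 0, 0, 0, 0, 0], [0, 0, 0, 0, 0, 0], [0, 0, 0, 0, 0, 0]]
  ],
  "hand": 0.85
}}

```text
time_s: 7.75
tcp_pos: [0.4891, -0.073, 0.0419]
ee_rot: [[-0.0, -0.967, -0.256], [-0.0, -0.256, 0.967], [-1.0, 0.0, 0.0]]
wrist_force: [-0.3, 0.7, -0.1]
gripper_width: 0.842
```

```bash
python3 - <<'E'
from mv import *
row((.4893,-.0730,.14),194.75)
q,e=cap('scene','scene5'); p,_=cap('top','top5')
a=cv2.resize(q[160:205,340:385],None,fx=9,fy=9,interpolation=cv2.INTER_CUBIC);b=cv2.resize(p[205:250,360:400],None,fx=9,fy=9,interpolation=cv2.INTER_CUBIC)
cv2.imwrite('pics/c13.png',np.hstack([a,b]))
E
```

```text
now [ 0.4891 -0.073   0.0419] yaw -165.16 t 7.75 F [-0.3  0.7 -0.1] w 0.842
row [-9.81, -0.01, -0.01, 0.01, 0.0, -0.0]
```

View pics/c13.png

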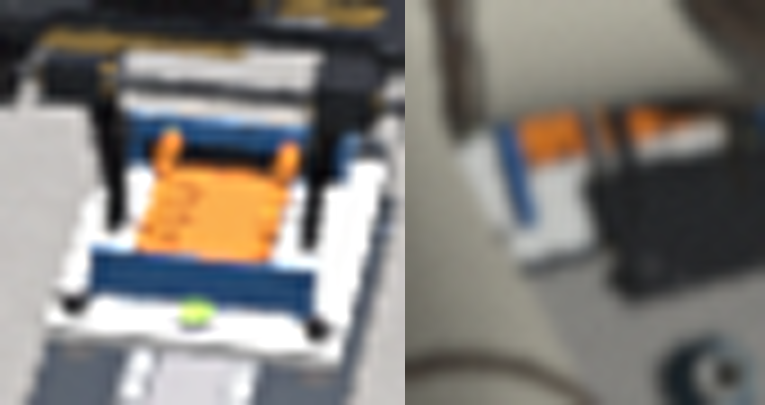

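{"api": "play_rows", "payload": {
  "plan": [
    [[-1.5, 0, 0, 0, 0, 0], [-5, 0, 0, 0, 0, 0], [-9.8, 0, 0, 0, 0, 0], [-9.8, 0, 0, 0, 0, 0]]
  ],
  "hand": 0.85
}}

```text
time_s: 8.35
tcp_pos: [0.4919, -0.0727, 0.1438]
ee_rot: [[0.009, -0.966, -0.257], [0.001, -0.257, 0.966], [-1.0, -0.009, -0.002]]
wrist_force: [0.4, -0.1, 0.3]
gripper_width: 0.854
```

```bash
python3 - <<'E'
from mv import *
from ob import *
A=cv2.imread('pics/top0.png');B=cv2.imread('pics/scene0.png')
for n,I,(u0,u1,v0,v1) in(('top',A,(265,292,195,236)),('scene',B,(290,340,232,268))):
    g=I[v0:v1,u0:u1].max(2); m=(g<70).astype(np.uint8); k,l,s,c=cv2.connectedComponentsWithStats(m); i=1+s[1:,4].argmax()
    cen=c[i]+[u0,v0]; print(n,'handle',cen.round(2),s[i],'cast z.045',plane(n,cen,.045).round(4),'z.040',plane(n,cen,.04).round(4))
    hsv=cv2.cvtColor(I,cv2.COLOR_BGR2HSV); g=cv2.inRange(hsv,(70,80,30),(100,255,255)); mm=np.zeros_like(g); mm[v0:v1,u0:u1]=g[v0:v1,u0:u1]
    cs,_=cv2.findContours(mm,cv2.RETR_EXTERNAL,cv2.CHAIN_APPROX_NONE); q=max(cs,key=cv2.contourArea).reshape(-1,2)
    W=plane(n,q,.006)[:,:2].astype(np.float32)*1000; print('rect',cv2.minAreaRect(W)); print(q[q[:,1].argmin()],q[q[:,1].argmax()])
E
```

```text
top handle [275.38 223.52] [ 8 25  6  8 40] cast z.045 [[0.4509 0.3271 0.045 ]] z.040 [[0.4514 0.3278 0.04  ]]
rect ((499.8514709472656, 316.8056335449219), (29.249698638916016, 135.6031951904297), 75.6781234741211)
[282 195] [275 229]
scene handle [323.55 248.33] [30 10  8 14 95] cast z.045 [[0.4448 0.3353 0.045 ]] z.040 [[0.4478 0.3298 0.04  ]]
rect ((492.7547607421875, 308.5787658691406), (50.583534240722656, 137.27386474609375), 75.78446197509766)
[300 240] [324 261]
```

```bash
python3 - <<'E'
from mv import *
row((.4494,.329,.13),255.7)
E
```

```text
now [ 0.4919 -0.0727  0.1438] yaw -165.12 t 8.35 F [ 0.4 -0.1  0.3] w 0.854
row [1.38, -6.19, 39.92, -6.08, -0.04, 0.04]
```

{"api": "play_rows", "payload": {
  "plan": [
    [[0, -1, 6, -1, 0, 0], [0.3, -2, 12, -2, 0, 0], [0.5, -3, 18, -3, 0, 0], [0.7, -4, 24, -4, 0, 0], [1, -4.6, 30, -5, 0, 0]]
  ],
  "hand": 0.8
}}

```text
time_s: 8.98
tcp_pos: [0.456, 0.2306, 0.1292]
ee_rot: [[-0.001, -0.42, -0.908], [-0.001, -0.908, 0.42], [-1.0, 0.001, 0.0]]
wrist_force: [0.6, -0.2, -0.7]
gripper_width: 0.799
```

```bash
python3 - <<'E'
from mv import *
row((.4494,.329,.10),255.7)
E
```

```text
now [0.456  0.2306 0.1292] yaw -114.83 t 8.975 F [ 0.6 -0.2 -0.7] w 0.799
row [2.91, -8.66, 4.73, -1.05, 0.0, -0.01]
```

{"api": "play_rows", "payload": {
  "plan": [
    [[1, -4.3, 2.4, -0.5, 0, 0], [2, -8.6, 4.7, -1.05, 0, 0], [2.9, -8.6, 4.7, -1.05, 0, 0], [2.9, -8.6, 4.7, -1.05, 0, 0]]
  ]
}}

```text
time_s: 9.48
tcp_pos: [0.4497, 0.3254, 0.0992]
ee_rot: [[-0.003, -0.254, -0.967], [-0.003, -0.967, 0.254], [-1.0, 0.004, 0.002]]
wrist_force: [-0.1, 0.1, 0.1]
gripper_width: 0.805
```

```bash
python3 - <<'E'
from mv import *
row((.4494,.329,.024),255.7)
q,e=cap('scene','scene6'); p,_=cap('top','top6')
a=cv2.resize(q[190:275,270:360],None,fx=6,fy=6,interpolation=cv2.INTER_CUBIC)
b=cv2.resize(q[160:205,340:385],None,fx=5,fy=5,interpolation=cv2.INTER_CUBIC)
c=cv2.resize(p[200:240,360:405],None,fx=5,fy=5,interpolation=cv2.INTER_CUBIC)
bc=np.vstack([b,c]); h=a.shape[0]; bc=np.pad(bc,((0,h-bc.shape[0]),(0,0),(0,0)))
cv2.imwrite('pics/c14.png',np.hstack([a,bc]))
E
```

```text
now [0.4497 0.3254 0.0992] yaw -104.7 t 9.475 F [-0.1  0.1  0.1] w 0.805
row [7.52, -0.37, 0.1, -0.04, 0.01, -0.02]
```

View pics/c14.png

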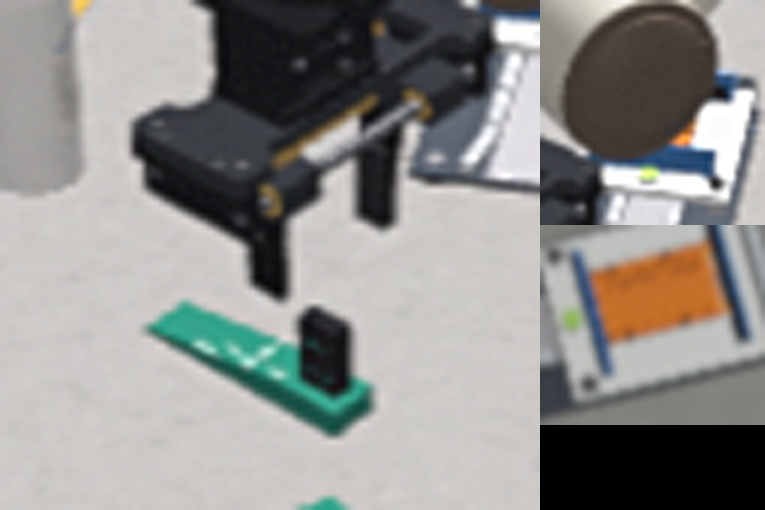

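```bash
python3 - <<'E'
from mv import *
t=np.array([.4497,.3254,.0992]); y=np.array([-.254,-.967,0]);z=np.array([-.967,.254,0])
P=lambda X:((proj('scene',X)[0]-[270,190]+.5)*6-.5).round(0)
for s in(-1,1):
    for k in(.035,.050):
        for w in(-.0095,.0095): print('finger',s,k,w,P(t+s*k*y+w*z))
H=np.array([.4494,.329,0]);yw=np.array([-.969,.247,0]);xw=np.array([.247,.969,0])
for a in(-8,8):
    for b in(-14,14): print('handle top',a,b,P(H+xw*a/1000+yw*b/1000+[0,0,.061]),'base',P(H+xw*a/1000+yw*b/1000+[0,0,.018]))
for a in(-15,15): print('tip',P(H-yw*.12+xw*a/1000),'tail',P(H+yw*.02+xw*a/1000), P(H+yw*.02+xw*a/1000+[0,0,.018]))
E
```

```text
finger -1 0.035 -0.0095 [262. 279.]
finger -1 0.035 0.0095 [289. 294.]
finger -1 0.05 -0.0095 [241. 293.]
finger -1 0.05 0.0095 [269. 308.]
finger 1 0.035 -0.0095 [355. 218.]
finger 1 0.035 0.0095 [382. 232.]
finger 1 0.05 -0.0095 [374. 205.]
finger 1 0.05 0.0095 [401. 219.]
handle top -8 -14 [311. 301.] base [313. 365.]
handle top -8 14 [352. 322.] base [353. 387.]
handle top 8 -14 [291. 315.] base [292. 380.]
handle top 8 14 [331. 337.] base [332. 402.]
tip [181. 306.] tail [370. 412.] [370. 386.]
tip [142. 331.] tail [332. 440.] [332. 414.]
```

{"api": "play_rows", "payload": {
  "plan": [
    [[2, -0.15, 0.1, -0.04, 0, 0], [4, -0.3, 0.1, -0.04, 0, 0], [6, -0.3, 0.1, -0.04, 0, 0], [7.5, -0.3, 0.1, -0.04, 0, 0], [7.5, -0.3, 0.1, -0.04, 0, 0]]
  ]
}}

```text
time_s: 10.2
tcp_pos: [0.4504, 0.3286, 0.0253]
ee_rot: [[-0.001, -0.247, -0.969], [-0.002, -0.969, 0.247], [-1.0, 0.002, 0.001]]
wrist_force: [0.2, 0.3, 0.1]
gripper_width: 0.8
```

{"api": "play_rows", "payload": {
  "plan": [
    [[0, 0, 0, 0, 0, 0], [0, 0, 0, 0, 0, 0], [0, 0, 0, 0, 0, 0], [0, 0, 0, 0, 0, 0], [0, 0, 0, 0, 0, 0]]
  ],
  "hand": 0
}}

```text
time_s: 10.82
tcp_pos: [0.4506, 0.3299, 0.0261]
ee_rot: [[0.0, -0.246, -0.969], [0.0, -0.969, 0.246], [-1.0, -0.0, -0.0]]
wrist_force: [-0.6, -0.2, 0.4]
gripper_width: 0.312
```

{"api": "play_rows", "payload": {
  "plan": [
    [[0, 0, 0, 0, 0, 0], [0, 0, 0, 0, 0, 0], [0, 0, 0, 0, 0, 0]]
  ],
  "hand": 0
}}

```text
time_s: 11.2
tcp_pos: [0.4505, 0.3297, 0.026]
ee_rot: [[-0.0, -0.246, -0.969], [-0.0, -0.969, 0.246], [-1.0, 0.0, 0.0]]
wrist_force: [-0.5, 0.1, 0.5]
gripper_width: 0.184
```

{"api": "play_rows", "payload": {
  "plan": [
    [[-2, 0, 0, 0, 0, 0], [-5, 0, 0, 0, 0, 0], [-7, 0, 0, 0, 0, 0], [-7, 0, 0, 0, 0, 0]]
  ]
}}

```text
time_s: 11.7
tcp_pos: [0.4512, 0.3307, 0.0973]
ee_rot: [[0.002, -0.246, -0.969], [0.003, -0.969, 0.246], [-1.0, -0.003, -0.001]]
wrist_force: [0.1, -0.9, -1.6]
gripper_width: 0.182
```

```bash
python3 - <<'E'
from mv import *
row((.434,.1375,.08),194.75)
E
```

```text
now [0.4512 0.3307 0.0973] yaw -104.25 t 11.7 F [ 0.1 -0.9 -1.6] w 0.182
row [1.67, 19.15, -3.08, 6.1, 0.0, 0.02]
```

{"api": "play_rows", "payload": {
  "plan": [
    [[0, 2, -0.3, 1, 0, 0], [0, 5, -0.8, 2, 0, 0], [0, 9, -1.5, 3, 0, 0], [0, 13, -2.1, 4, 0, 0], [0, 17, -2.7, 5, 0, 0]]
  ]
}}

```text
time_s: 12.32
tcp_pos: [0.4339, 0.1567, 0.0947]
ee_rot: [[-0.002, -0.903, -0.429], [-0.001, -0.429, 0.903], [-1.0, 0.002, -0.0]]
wrist_force: [0.4, -0.3, -0.8]
gripper_width: 0.178
```

```bash
python3 - <<'E'
from mv import *
row((.434,.1375,.08),194.75)
E
```

```text
now [0.4339 0.1567 0.0947] yaw -154.59 t 12.325 F [ 0.4 -0.3 -0.8] w 0.178
row [1.47, 0.81, -1.74, 1.07, -0.0, -0.01]
```

{"api": "play_rows", "payload": {
  "plan": [
    [[0.5, 0.4, -0.8, 0.5, 0, 0], [1.5, 0.8, -1.7, 1.05, 0, 0], [1.5, 0.8, -1.7, 1.05, 0, 0], [1.5, 0.8, -1.7, 1.05, 0, 0]]
  ]
}}

```text
time_s: 12.82
tcp_pos: [0.4351, 0.1398, 0.0807]
ee_rot: [[-0.0, -0.964, -0.264], [-0.0, -0.264, 0.964], [-1.0, 0.0, -0.0]]
wrist_force: [-0.5, -0.1, -1.7]
gripper_width: 0.178
```

```bash
python3 - <<'E'
from mv import *
row((.434,.1375,.06),194.75)
q,e=cap('scene','scene7'); p,_=cap('top','top7')
a=cv2.resize(q[160:235,325:400],None,fx=7,fy=7,interpolation=cv2.INTER_CUBIC)
b=cv2.resize(p[190:250,325:365],None,fx=6,fy=6,interpolation=cv2.INTER_CUBIC)
b=np.pad(b,((0,a.shape[0]-b.shape[0]),(0,0),(0,0)))
cv2.imwrite('pics/c15.png',np.hstack([a,b]))
E
```

```text
now [0.4351 0.1398 0.0807] yaw -164.67 t 12.825 F [-0.5 -0.1 -1.7] w 0.178
row [2.07, 0.17, -0.2, 0.06, -0.0, -0.0]
```

View pics/c15.png

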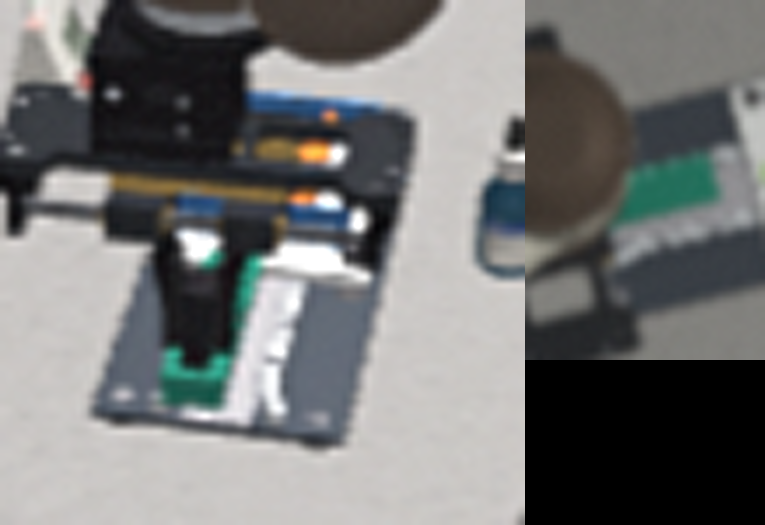

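```bash
cat > wt.py <<'E'
from ob import *
def loc(uv,z):
    W=plane('top',uv,z/1000)[:,:2]; d=(W-O)*1000;c,s=np.cos(TH),np.sin(TH)
    return np.c_[c*d[:,0]+s*d[:,1],-s*d[:,0]+c*d[:,1]]
def wedge(fn,zu,ymin,ymax,tipy,x0=0,tw=(.3,.7)):
    """zu underside mm; scan predicted visible part, caster coords"""
    p=cv2.imread(fn).astype(np.float32); ch=p[...,2]  # red: green wedge has low red
    ch=np.minimum(p[...,2],200)
    def px(x,y,z): return proj('top',cw(x,y,z))[0]
    out={}
    for nm,xx in(('+x',15),('-x',-15)):
        zz=zu+(7 if xx>0 else 3)
        l,s=edge('top',ch,px(x0+xx,ymin,zz),px(x0+xx,ymax,zz),0,half=3,trim=.05)
        m=loc(np.array([l[2:]-3*l[:2],l[2:]+3*l[:2]]),zz); a=np.degrees(np.arctan2(m[1,0]-m[0,0],m[1,1]-m[0,1]))
        print(nm,'rms',round(float(s),2),'mid',m.mean(0).round(2),'dx/dy deg',((a+90)%180-90).round(2)); out[nm]=m.mean(0)
    l,s=edge('top',ch,px(x0+10,tipy,zu+3),px(x0-10,tipy,zu+3),0,half=3,trim=.05)
    m=loc(l[2:].reshape(1,2),zu+3); print('tip rms',round(float(s),2),m.round(2)); 
    print('centre x',((out['+x']+out['-x'])/2).round(2),'width',(out['+x']-out['-x'])[0].round(2))
E
python3 - <<'E'
from wt import *
wedge('pics/top7.png',54.7,107,130,97)
# rails / strip in clean top0: lateral profile
p=cv2.imread('pics/top0.png').astype(np.float32)
g=cv2.cvtColor(p,cv2.COLOR_BGR2GRAY)
for y in(90,110,130,145):
    xs=np.arange(-40,41,2.); uv=np.array([proj('top',cw(x,y,14))[0] for x in xs],np.float32)
    print(y,cv2.remap(g,uv[:,0].reshape(1,-1),uv[:,1].reshape(1,-1),cv2.INTER_LINEAR)[0].astype(int))
E
```

```text
+x rms 0.11 mid [ 17.42 119.33] dx/dy deg -1.26
-x rms 0.04 mid [ -8.99 116.95] dx/dy deg 0.03
tip rms 0.04 [[ 1.24 98.36]]
centre x [  4.21 118.14] width 26.41
90 [ 61  61  60  60  62  67  83 100 122 139 145 150 146 144 142 141 142 143
 144 144 144 143 142 141 141 139 138 136 135 136 139 139 131 119  99  82
  69  61  60  59  59]
110 [ 61  61  61  61  64  72  87 108 127 142 147 145 142 138 138 139 141 143
 144 144 144 144 144 144 143 142 141 141 142 145 148 150 140 125 105  84
  71  61  59  59  59]
130 [ 61  60  60  60  61  70  80 101 122 136 146 144 143 141 140 141 142 144
 145 145 145 145 144 145 144 143 141 139 138 141 144 145 139 121 103  85
  71  63  58  58  59]
145 [ 61  60  58  59  61  72  84 106 128 142 155 152 149 145 142 142 142 144
 145 144 144 145 145 145 144 143 142 141 141 145 147 147 142 126 108  87
  71  62  58  59  59]
```

```bash
python3 - <<'E'
from wt import *
p=cv2.imread('pics/top7.png').astype(np.float32)
for y in(105,110,115,120,125):
    xs=np.arange(-36,37,2.); uv=np.array([proj('top',cw(x,y,58))[0] for x in xs],np.float32)
    for c in(1,2): print(y,'BGR'[c],cv2.remap(np.ascontiguousarray(p[...,c]),uv[:,0].reshape(1,-1),uv[:,1].reshape(1,-1),cv2.INTER_LINEAR)[0].astype(int))
cv2.imwrite('pics/c16.png',cv2.resize(p[200:235,335:365].astype(np.uint8),None,fx=16,fy=16,interpolation=cv2.INTER_CUBIC))
E
```

```text
105 G [ 60  62  70  81  98 113 125 134 139 142 142 138 132 127 121 116 112 112
 111 111 112 111 110 111 112 113 113 110 105  95  85  73  65  60  59  59
  59]
105 R [ 56  57  66  77  95 111 124 133 139 142 141 134 122 103  82  63  45  39
  35  37  38  37  36  37  37  40  45  51  56  59  60  58  57  55  55  55
  54]
110 G [ 60  60  68  81  99 117 129 135 138 138 137 137 131 126 119 114 113 112
 110 110 111 111 112 111 111 110 110 106 100  91  79  71  64  61  59  59
  60]
110 R [ 55  55  64  78  96 114 126 134 137 138 136 134 120 104  80  58  46  37
  34  34  35  36  35  35  35  37  40  45  51  54  56  56  57  56  55  55
  55]
115 G [ 60  67  76  96 118 135 148 146 143 139 136 134 131 125 120 114 111 111
 111 111 111 110 110 110 110 110 109 107 100  91  79  68  63  59  59  59
  59]
115 R [ 55  62  71  92 114 131 145 144 142 139 136 132 122 104  84  61  46  38
  35  35  36  36  35  34  34  35  39  44  49  54  55  55  55  55  55  54
  54]
120 G [ 61  64  77  95 120 140 152 156 153 148 143 137 131 125 119 115 111 111
 111 110 110 110 110 110 111 112 112 111 106  97  86  74  66  62  60  60
  60]
120 R [ 56  59  73  91 116 136 149 154 152 148 142 132 121 103  82  63  44  39
  35  35  35  35  35  35  36  38  42  49  54  58  59  58  57  56  56  55
  55]
125 G [ 59  61  71  88 110 133 144 152 149 146 141 137 132 126 120 115 112 110
 110 110 110 110 110 110 110 111 111 107 102  91  80  71  63  60  59  60
  60]
125 R [ 55  56  66  84 107 130 141 150 148 145 140 134 120 104  83  62  46  37
  35  34  34  34  34  35  36  38  41  47  52  55  56  56  57  55  55  55
  55]
```

View pics/c16.png

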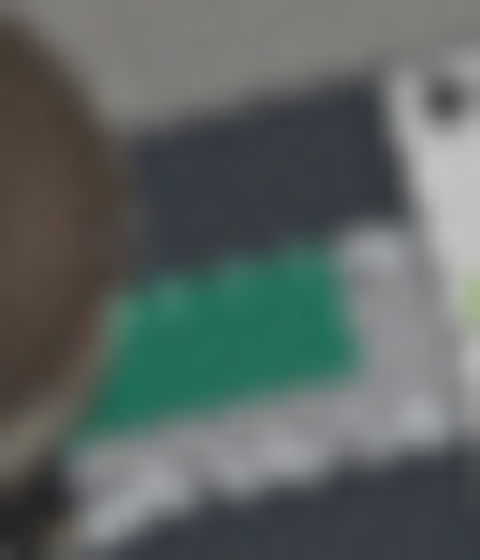

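Top view: wedge tip over the guide at about (357,222); its centreline sits about 6 mm toward caster +x of the guide's. I'm correcting that and lowering to just above the rails.

{"api": "play_rows", "payload": {
  "plan": [
    [[0.5, 0.3, 0, 0, 0, 0], [1.5, 0.6, 0, 0, 0, 0], [2.8, 0.6, 0, 0, 0, 0], [3.2, 0.6, 0, 0, 0, 0], [3.2, 0.6, 0, 0, 0, 0]]
  ]
}}

```text
time_s: 13.55
tcp_pos: [0.4292, 0.1379, 0.0485]
ee_rot: [[-0.001, -0.965, -0.263], [-0.001, -0.263, 0.965], [-1.0, 0.001, -0.001]]
wrist_force: [1.0, 1.0, 0.3]
gripper_width: 0.181
```

```bash
cat > prof.py <<'E'
from wt import *
def prof(fn,zu,ys,th=lambda y,tip:4):
    p=cv2.imread(fn).astype(np.float32)
    for y in ys:
        xs=np.arange(-30,31,.5)
        def ch(c,z):
            uv=np.array([proj('top',cw(x,y,z))[0] for x in xs],np.float32); return cv2.remap(np.ascontiguousarray(p[...,c]),uv[:,0].reshape(1,-1),uv[:,1].reshape(1,-1),cv2.INTER_LINEAR)[0]
        G=ch(1,zu+7);R=ch(2,zu+7);D=G-R; full=np.percentile(D,85)
        on=xs[D>full/2]; print(y,'G-R half',on.min() if len(on) else None,on.max() if len(on) else None,'c',(on.min()+on.max())/2,'w',on.max()-on.min(),'full',full.round(0))
E
python3 - <<'E'
from prof import *
from mv import row
row((.434,.1375,.048),194.75)
prof('pics/top7.png',54.7,range(105,130,5))
q,e=cap('scene','scene8'); p,_=cap('top','top8')
prof('pics/top8.png',22,range(102,130,5))
a=cv2.resize(q[160:235,325:400],None,fx=7,fy=7,interpolation=cv2.INTER_CUBIC)
b=cv2.resize(p[200:235,335:365],None,fx=9,fy=9,interpolation=cv2.INTER_CUBIC)
b=np.pad(b,((0,a.shape[0]-b.shape[0]),(0,0),(0,0)))
cv2.imwrite('pics/c17.png',np.hstack([a,b]))
E
```

```text
now [0.4292 0.1379 0.0485] yaw -164.75 t 13.55 F [1.  1.  0.3] w 0.181
row [0.05, -0.45, -0.17, 0.05, -0.0, -0.01]
105 G-R half -8.5 21.0 c 6.25 w 29.5 full 73.0
110 G-R half -8.0 21.0 c 6.5 w 29.0 full 76.0
115 G-R half -8.0 21.0 c 6.5 w 29.0 full 75.0
120 G-R half -8.0 21.5 c 6.75 w 29.5 full 75.0
125 G-R half -8.0 21.0 c 6.5 w 29.0 full 75.0
102 G-R half -15.0 14.0 c -0.5 w 29.0 full 63.0
107 G-R half -14.0 13.5 c -0.25 w 27.5 full 77.0
112 G-R half -14.5 13.5 c -0.5 w 28.0 full 76.0
117 G-R half -14.5 13.0 c -0.75 w 27.5 full 75.0
122 G-R half -14.0 13.5 c -0.25 w 27.5 full 76.0
127 G-R half -14.0 13.5 c -0.25 w 27.5 full 76.0
```

View pics/c17.png

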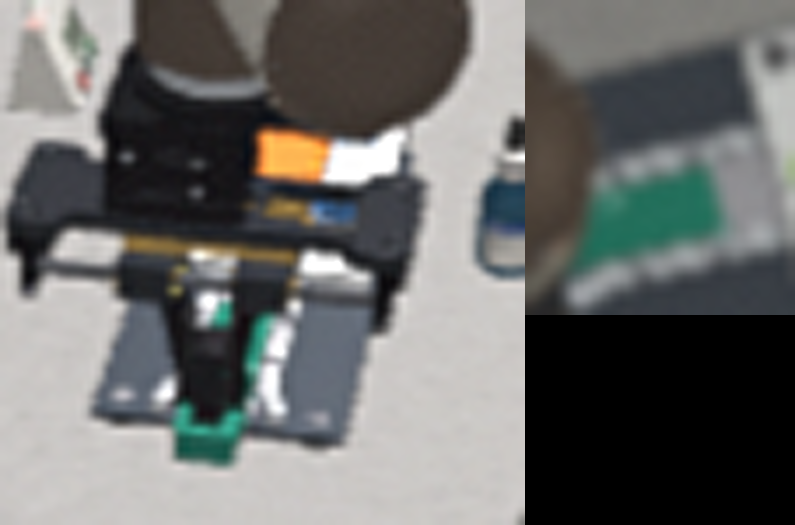

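{"api": "play_rows", "payload": {
  "plan": [
    [[0.2, -0.1, 0, 0, 0, 0], [0.5, -0.1, 0, 0, 0, 0], [0.8, -0.1, 0, 0, 0, 0], [0.9, -0.1, 0, 0, 0, 0], [0.9, -0.1, 0, 0, 0, 0]]
  ]
}}

```text
time_s: 14.28
tcp_pos: [0.4302, 0.1383, 0.0399]
ee_rot: [[-0.0, -0.965, -0.263], [-0.0, -0.263, 0.965], [-1.0, 0.0, -0.0]]
wrist_force: [-0.1, -0.5, -1.2]
gripper_width: 0.181
```

{"api": "play_rows", "payload": {
  "plan": [
    [[0.1, 0, 0, 0, 0, 0], [0.2, 0, 0, 0, 0, 0], [0.2, 0, 0, 0, 0, 0]]
  ]
}}

```text
time_s: 14.65
tcp_pos: [0.4303, 0.1383, 0.038]
ee_rot: [[0.0, -0.965, -0.263], [0.0, -0.263, 0.965], [-1.0, -0.0, -0.0]]
wrist_force: [-0.4, 0.0, -1.1]
gripper_width: 0.18
```

```bash
python3 - <<'E'
from prof import *
from mv import row
row((.434,.1375,.038),194.75)
q,e=cap('scene','scene9'); p,_=cap('top','top9')
prof('pics/top9.png',12,range(102,130,5))
g=p.astype(np.float32)[...,2]
for y in(105,115,125):
    xs=np.arange(-34,35,2.); uv=np.array([proj('top',cw(x,y,17))[0] for x in xs],np.float32)
    print(y,cv2.remap(g,uv[:,0].reshape(1,-1),uv[:,1].reshape(1,-1),cv2.INTER_LINEAR)[0].astype(int))
a=cv2.resize(q[160:235,325:400],None,fx=7,fy=7,interpolation=cv2.INTER_CUBIC)
b=cv2.resize(p[200:235,335:365],None,fx=9,fy=9,interpolation=cv2.INTER_CUBIC)
b=np.pad(b,((0,a.shape[0]-b.shape[0]),(0,0),(0,0)))
cv2.imwrite('pics/c18.png',np.hstack([a,b]))
E
```

```text
now [0.4303 0.1383 0.038 ] yaw -164.76 t 14.65 F [-0.4  0.  -1.1] w 0.18
row [-0.0, -0.34, -0.18, 0.05, -0.0, 0.0]
102 G-R half -14.0 14.5 c 0.25 w 28.5 full 61.0
107 G-R half -13.5 14.5 c 0.5 w 28.0 full 76.0
112 G-R half -13.5 14.0 c 0.25 w 27.5 full 77.0
117 G-R half -13.5 14.0 c 0.25 w 27.5 full 76.0
122 G-R half -13.5 14.5 c 0.5 w 28.0 full 76.0
127 G-R half -13.5 14.5 c 0.5 w 28.0 full 76.0
105 [ 56  56  60  72  88 106 120 124 119 104  86  65  51  43  38  37  36  36
  37  37  39  41  45  50  64  83 100 114 118 116 104  88  74  63  57]
115 [ 56  56  70  84 109 134 144 151 138 121  94  69  53  39  37  35  35  36
  36  35  35  37  41  51  74  97 123 142 146 142 125 106  83  67  59]
125 [ 55  59  65  82 104 122 137 135 127 106  82  61  43  37  33  34  35  35
  35  35  34  37  40  56  73  95 120 133 141 131 117  95  74  63  54]
```

View pics/c18.png

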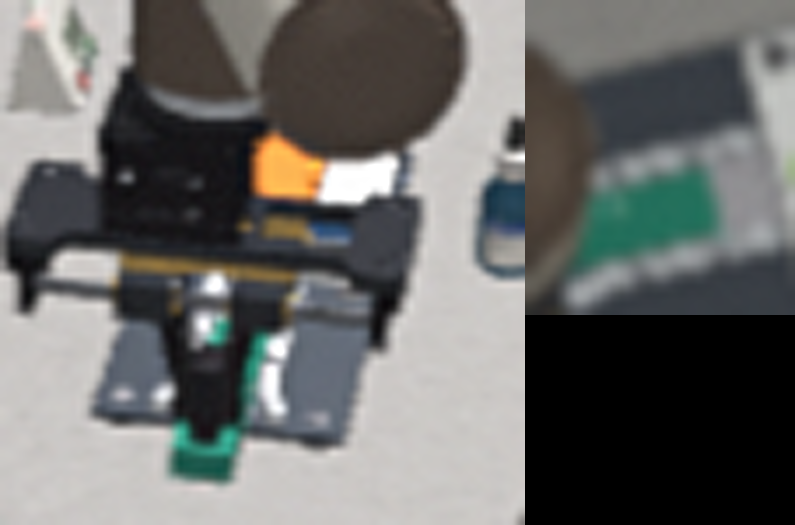

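{"api": "play_rows", "payload": {
  "plan": [
    [[0.05, 0, 0, 0, 0, 0], [0.1, 0, 0, 0, 0, 0], [0.1, 0, 0, 0, 0, 0]]
  ]
}}

```text
time_s: 15.12
tcp_pos: [0.4303, 0.1385, 0.0377]
ee_rot: [[0.0, -0.965, -0.263], [-0.0, -0.263, 0.965], [-1.0, -0.0, -0.0]]
wrist_force: [-2.3, 1.2, 5.9]
gripper_width: 0.184
```

```bash
python3 - <<'E'
from wt import *
p=cv2.imread('pics/top9.png').astype(np.float32); D=np.ascontiguousarray(p[...,1]-p[...,2])
for x in(-8,-4,0,4,8):
    ys=np.arange(80,115,.5); uv=np.array([proj('top',cw(x,y,15))[0] for y in ys],np.float32)
    v=cv2.remap(D,uv[:,0].reshape(1,-1),uv[:,1].reshape(1,-1),cv2.INTER_LINEAR)[0]; print(x,'tip y',ys[v>38].min())
E
```

```text
-8 tip y 99.0
-4 tip y 98.5
0 tip y 98.0
4 tip y 98.5
8 tip y 99.0
```

{"api": "play_rows", "payload": {
  "plan": [
    [[-0.03, 0, -1, 0, 0, 0], [-0.03, 0, -2, 0, 0, 0], [-0.03, 0, -3, 0, 0, 0], [-0.03, 0, -4, 0, 0, 0], [-0.03, 0, -4, 0, 0, 0]]
  ]
}}

```text
time_s: 15.75
tcp_pos: [0.442, 0.0989, 0.0379]
ee_rot: [[0.002, -0.965, -0.262], [0.0, -0.262, 0.965], [-1.0, -0.002, -0.0]]
wrist_force: [2.2, -2.5, 4.7]
gripper_width: 0.179
```

{"api": "play_rows", "payload": {
  "plan": [
    [[0, 0, 0, 0, 0, 0], [0, 0, -0.5, 0, 0, 0], [0, 0, -1, 0, 0, 0], [0, 0, -1, 0, 0, 0], [0, 0, -1, 0, 0, 0]]
  ]
}}

```text
time_s: 16.38
tcp_pos: [0.4446, 0.0898, 0.0379]
ee_rot: [[0.002, -0.965, -0.263], [0.001, -0.263, 0.965], [-1.0, -0.002, -0.0]]
wrist_force: [1.9, 0.1, 5.6]
gripper_width: 0.181
```

```bash
python3 - <<'E'
from prof import *
from mv import row
row((.442,.0893,.038),194.75)
q,e=cap('scene','scene10'); p,_=cap('top','top10')
a=cv2.resize(q[160:235,325:400],None,fx=7,fy=7,interpolation=cv2.INTER_CUBIC)
b=cv2.resize(p[195:240,335:375],None,fx=6.5,fy=6.5,interpolation=cv2.INTER_CUBIC)
b=np.pad(b,((0,a.shape[0]-b.shape[0]),(0,0),(0,0)))
cv2.imwrite('pics/c19.png',np.hstack([a,b]))
E
```

```text
now [0.4446 0.0898 0.0379] yaw -164.76 t 16.375 F [1.9 0.1 5.6] w 0.181
row [-0.01, 0.26, 0.02, 0.05, 0.0, 0.01]
```

View pics/c19.png

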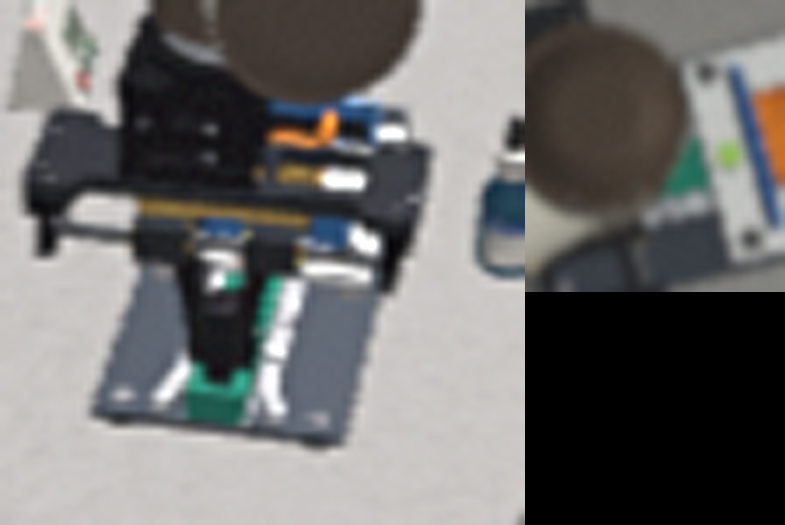

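{"api": "play_rows", "payload": {
  "plan": [
    [[0, 0, -0.6, 0, 0, 0], [0, 0, -1.2, 0, 0, 0], [0, 0, -1.8, 0, 0, 0], [0, 0, -1.8, 0, 0, 0]]
  ]
}}

```text
time_s: 16.98
tcp_pos: [0.4493, 0.0723, 0.0379]
ee_rot: [[0.002, -0.965, -0.263], [0.001, -0.263, 0.965], [-1.0, -0.002, -0.0]]
wrist_force: [1.1, 1.0, 5.6]
gripper_width: 0.178
```

{"api": "play_rows", "payload": {
  "plan": [
    [[0, 0, -0.4, 0, 0, 0], [0, 0, -0.8, 0, 0, 0], [0, 0, -1.2, 0, 0, 0], [0, 0, -1.2, 0, 0, 0]]
  ]
}}

```text
time_s: 17.48
tcp_pos: [0.4526, 0.0616, 0.0379]
ee_rot: [[0.003, -0.965, -0.263], [0.002, -0.263, 0.965], [-1.0, -0.003, 0.001]]
wrist_force: [-0.8, 3.6, 5.1]
gripper_width: 0.183
```

{"api": "play_rows", "payload": {
  "plan": [
    [[0, 0, -0.4, 0, 0, 0], [0, 0, -0.8, 0, 0, 0], [0, 0, -1.2, 0, 0, 0], [0, 0, -1.2, 0, 0, 0]]
  ]
}}

```text
time_s: 17.98
tcp_pos: [0.4558, 0.0501, 0.0379]
ee_rot: [[0.003, -0.965, -0.263], [0.002, -0.263, 0.965], [-1.0, -0.003, 0.001]]
wrist_force: [-1.1, 5.5, 4.9]
gripper_width: 0.184
```

```bash
python3 - <<'E'
from prof import *
from mv import row
row((.442,.0493,.038),194.75)
q,e=cap('scene','scene11'); p,_=cap('top','top11')
a=cv2.resize(q[160:235,325:400],None,fx=7,fy=7,interpolation=cv2.INTER_CUBIC)
b=cv2.resize(p[195:240,335:375],None,fx=6.5,fy=6.5,interpolation=cv2.INTER_CUBIC)
b=np.pad(b,((0,a.shape[0]-b.shape[0]),(0,0),(0,0)))
cv2.imwrite('pics/c20.png',np.hstack([a,b]))
E
```

```text
now [0.4558 0.0501 0.0379] yaw -164.77 t 17.975 F [-1.1  5.5  4.9] w 0.184
row [-0.01, 1.35, 0.29, 0.05, 0.01, 0.02]
```

View pics/c20.png

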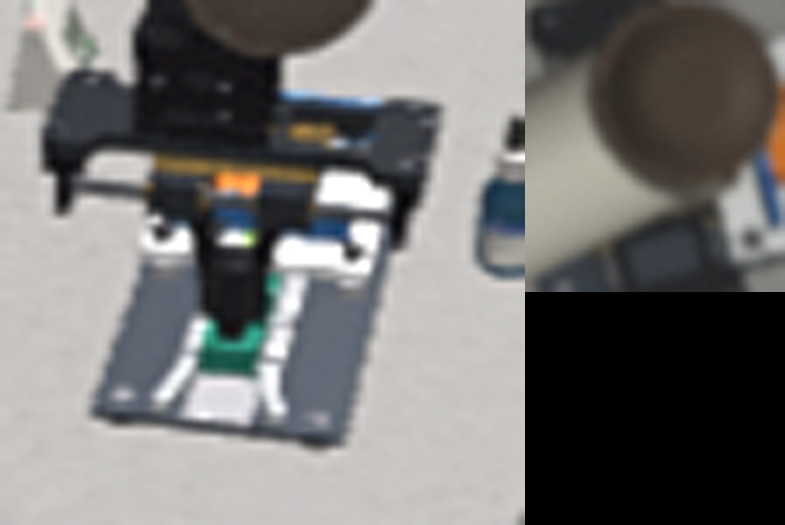

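{"api": "play_rows", "payload": {
  "plan": [
    [[0, 0, -0.3, 0, 0, 0], [0, 0, -0.7, 0, 0, 0], [0, 0, -1.1, 0, 0, 0], [0, 0, -1.1, 0, 0, 0], [0, 0, -1.1, 0, 0, 0]]
  ]
}}

```text
time_s: 18.7
tcp_pos: [0.4586, 0.0394, 0.0379]
ee_rot: [[0.003, -0.965, -0.263], [0.001, -0.263, 0.965], [-1.0, -0.003, 0.001]]
wrist_force: [-1.3, 4.8, 6.0]
gripper_width: 0.177
```

```bash
python3 - <<'E'
from prof import *
from mv import row
row((.442,.0493,.038),194.75)
q,e=cap('scene','scene12'); p,d=cap('top','top12')
a=cv2.resize(q[160:225,330:395],None,fx=9,fy=9,interpolation=cv2.INTER_CUBIC)
cv2.imwrite('pics/c21.png',a)
cu=lambda *X:((proj('scene',cw(*X))[0]-[330,160]+.5)*9-.5).round(0)
for o in(66,72,60): print(o,'tail bottom',cu(15,o+70,12),cu(-15,o+70,12),'tail top',cu(15,o+70,30),cu(-15,o+70,30))
# deck surface depth vs start
def deckz(fn,n):
    d=np.load(f'pics/{fn}.npz')['d'];img=np.load(f'pics/{fn}.npz')['p'].astype(int);P=depthpts(n,d)
    L=(P[...,:2]-O)*1000;c,s=np.cos(TH),np.sin(TH);x=c*L[...,0]+s*L[...,1];y=-s*L[...,0]+c*L[...,1]
    for nm,(x0,x1,y0,y1) in dict(edgeR=(-55,-35,55,70),edgeL=(35,55,55,70),sideR=(-55,-33,-45,35),sideL=(33,55,-45,35)).items():
        m=(x>x0)&(x<x1)&(y>y0)&(y<y1)&(img.min(2)>140)&(P[...,2]<.06); print(fn,nm,m.sum(),np.median(P[m][:,2]).round(4) if m.sum() else None,(P[m][:,2].std()/max(1,m.sum())**.5).round(4))
for f in('scene0','scene12'): deckz(f,'scene')
for f in('top0','top12'): deckz(f,'top')
E
```

```text
now [0.4586 0.0394 0.0379] yaw -164.76 t 18.7 F [-1.3  4.8  6. ] w 0.177
row [-0.01, 1.35, 1.39, 0.05, 0.0, 0.02]
66 tail bottom [209. 467.] [284. 476.] tail top [210. 430.] [285. 438.]
72 tail bottom [207. 475.] [281. 484.] tail top [207. 438.] [282. 446.]
60 tail bottom [212. 459.] [286. 467.] tail top [213. 421.] [287. 430.]
scene0 edgeR 14 0.035 0.0015
scene0 edgeL 13 0.036 0.0014
scene0 sideR 50 0.0381 0.0005
scene0 sideL 47 0.0389 0.0003
scene12 edgeR 7 0.039 0.0028
scene12 edgeL 12 0.0411 0.0017
scene12 sideR 26 0.0395 0.0004
scene12 sideL 0 None nan
top0 edgeR 12 0.0384 0.0007
top0 edgeL 12 0.039 0.0008
top0 sideR 127 0.039 0.0003
top0 sideL 120 0.0398 0.0003
top12 edgeR 6 0.0401 0.0015
top12 edgeL 0 None nan
top12 sideR 121 0.0415 0.0003
top12 sideL 71 0.0412 0.0004
  ret = _var(a, axis=axis, dtype=dtype, out=out, ddof=ddof,
  arrmean = um.true_divide(arrmean, div, out=arrmean,
  ret = ret.dtype.type(ret / rcount)
```

View pics/c21.png

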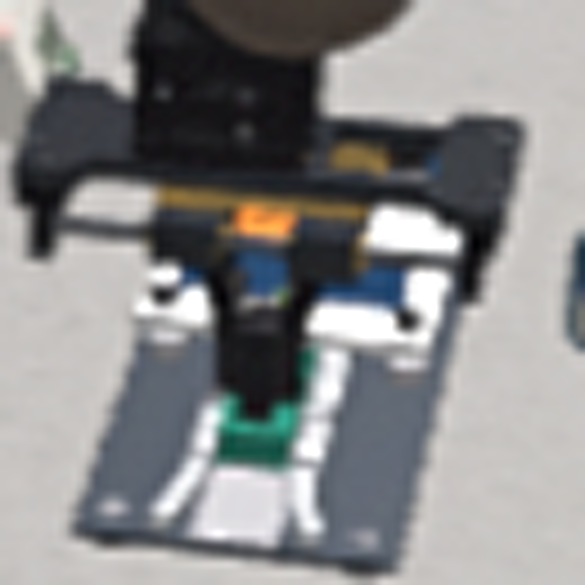

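```bash
python3 - <<'E'
from ob import *
a=cv2.imread('pics/scene0.png').astype(np.float32);b=cv2.imread('pics/scene12.png').astype(np.float32)
ga,gb=[np.ascontiguousarray(cv2.cvtColor(i,cv2.COLOR_BGR2GRAY)) for i in(a,b)]
px=lambda *X:proj('scene',cw(*X))[0]+[1,0]
def E(g,x0,x1,y,z,pol,half=3):
    l,s=edge('scene',g,px(x0,y,z),px(x1,y,z),0,polar=pol,half=half,m=15); 
    um=(px(x0,y,z)[0]+px(x1,y,z)[0])/2; return l[3]+(um-l[2])*l[1]/l[0],s
for nm,x0,x1,y,z in(('deck edge R top',-30,-48,72,35.6),('gate bottom R',-28,-42,48.5,36.3),('plate end (ref)',45,-45,185,11)):
    for pol in(1,-1):
        va,sa=E(ga,x0,x1,y,z,pol);vb,sb=E(gb,x0,x1,y,z,pol); k=px(0,y,z+10)[1]-px(0,y,z)[1]
        h=160 if y==72 else y+88
        print(nm,pol,'v0',va.round(2),'v12',vb.round(2),'rms',sa.round(2),sb.round(2),'rise mm',((vb-va)/k*10).round(2),'rad',((vb-va)/k*10/h).round(4))
E
python3 - <<'E'
import cv2,numpy as np
a=cv2.imread('pics/scene0.png').astype(int);b=cv2.imread('pics/scene12.png').astype(int)
for u in(347,350,368,370,372):
    print(u);print(a[184:204,u,2]);print(b[184:204,u,2])
E
```

```text
deck edge R top 1 v0 195.9 v12 nan rms 0.15 nan rise mm nan rad nan
deck edge R top -1 v0 198.73 v12 197.78 rms 0.08 0.06 rise mm 4.13 rad 0.0258
gate bottom R 1 v0 194.53 v12 193.56 rms 0.1 0.09 rise mm 4.25 rad 0.0312
gate bottom R -1 v0 nan v12 196.98 rms nan 0.01 rise mm nan rad nan
plate end (ref) 1 v0 221.6 v12 221.6 rms 0.09 0.09 rise mm 0.0 rad 0.0
plate end (ref) -1 v0 219.24 v12 219.23 rms 0.74 0.74 rise mm 0.01 rad 0.0
347
[197 197 200 202 224 239 240 252 180  61 104 225 179 156 113 106  96  93
  94  94]
[ 56  30  29  37  51 143 255 182  59 105 227 159 172 194 118 104  94  93
  94  94]
350
[255 255 255 148  74  73  59  56  80 195 255 255 244 161 110 100  94  93
  92  92]
[ 55  34  35  31  30  43  78  86 195 255 255 232 163 160 111 100  93  94
  93  93]
368
[251 251 252 255 255 136  41  38  38  38 132 255 255 255 239 161 165 159
 130 116]
[ 86  57  49  35  34  36  35  29  36 113 250 255 255 227 163 186 192 161
 129 115]
370
[251 251 252 255 255 168  49  36  38  38 110 247 255 255 255 173 118  93
  96  96]
[ 93 112 186 142  91  90  58  38  40 100 238 255 255 255 164 106  91  94
  95  97]
372
[251 251 251 254 255 211  63  33  41  34  73 186 255 255 255 158 132  96
  95  98]
[255 255 255 197  80  47  40  40  34  71 193 255 255 255 169 129  99  95
  97  98]edges.py:15: RuntimeWarning: invalid value encountered in divide
  pts.append(p+nn*(s*w).sum()/w.sum())
<stdin>:7: RuntimeWarning: invalid value encountered in scalar divide
```

Static reference edges didn't shift (0.0 mm). The deck edge and gate rose 4.1–4.25 mm, i.e. 0.026–0.031 rad, which is level. I'll let it settle, then do a last check.

{"api": "play_rows", "payload": {
  "plan": [
    [[0, 0, 0, 0, 0, 0], [0, 0, 0, 0, 0, 0], [0, 0, 0, 0, 0, 0], [0, 0, 0, 0, 0, 0]]
  ]
}}

```text
time_s: 19.3
tcp_pos: [0.4586, 0.0394, 0.0379]
ee_rot: [[0.003, -0.965, -0.263], [0.001, -0.263, 0.965], [-1.0, -0.003, 0.001]]
wrist_force: [-0.4, 4.5, 6.1]
gripper_width: 0.176
```

```bash
python3 - <<'E'
from h import *
q,e=cap('scene','scene13'); p,d=cap('top','top13')
s=r.sense(); print(s['time_s'],s['tcp_pos'],s['wrist_force'],s['gripper_width'],np.abs(s['joint_velocities']).max())
a=cv2.resize(p[140:260,320:480],None,fx=4.5,fy=4.5,interpolation=cv2.INTER_CUBIC); cv2.imwrite('pics/c22.png',a)
P0=np.load('pics/scene0.npz')['p'].astype(int); D=np.abs(q.astype(int)-P0).max(2)
for nm,(u,v) in dict(stain=(398,188),timer=(333,167),bottle=(275,198),comb=(363,154)).items(): print(nm,'max diff vs start',np.percentile(D[v-14:v+14,u-8:u+8],[50,90]))
E
```

```text
19.4 [0.45864346 0.03943168 0.03792405] [-0.57150568  4.27040775  4.10599235] 0.18022243552900313 0.11900303316207396
stain max diff vs start [1. 5.]
timer max diff vs start [  1. 141.]
bottle max diff vs start [1. 2.]
comb max diff vs start [142. 177.]
```

View pics/c22.png

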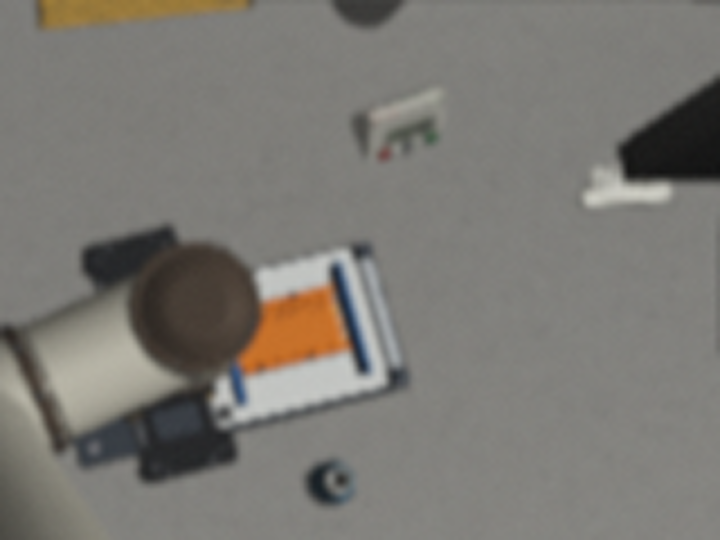

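```bash
python3 -c "
from station import r
print(r.finish_job())"
```

```text
the job is handed in; nothing more can be done
None
```

I handed the job in at about 19.4 s. The tray is on the deck between the blue gates, and the 140 mm wedge is pushed in under the deck. The gripper still holds the wedge by its handle.

**What I did:** I turned the tray about 88°, set it down between the end gates and let go of it. I chose the longest of the three green wedges, laid it in the guide and slid it in about 103 mm. The push force rose to about 5 N when the wedge met the roller.

**Last checks:**
- **Deck:** comparing before and after pictures, the free edge and gate rose about 4.2 mm. That is 0.026–0.031 rad, against 0.028 for level. The depth readings were noisier, mostly 0.02–0.03 rad. From the travel, the wedge origin is at about caster y = 66 mm, the level position.
- **Wedge:** the arm was at rest with a steady push of 4–5 N and 4–6 N down on the strip. The opening of 0.18 matches the 16 mm handle.
- **Tray and bystanders:** the final top view shows the tray square against the gates, though the arm hid its gate-side end there. An earlier top view, before the wedge went in, showed clear gaps at both ends. The dropper bottle, timer and comb are in place in the top view. The agarose bottle is unchanged in the side view, where the arm hid the comb and part of the timer.

**Disagreements:**
- The two cameras disagreed with each other, and with the arm, by 3–6 mm. I set the tray and wedge by their position relative to the caster in the same picture.
- I could not see the wedge's white line at the deck edge because the gripper hid it.
- A rough reading of the wedge's tail in the side view suggested it might be 6 mm or more further in. I trusted the measured rise of the deck instead.

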